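# Clamp a plaster cast on the surveying stage and set its lever to the mark

### The job

Get the plaster cast on its metal carrier plate ready for surveying: keeping it upright, first put it on the stage's sliding table and slide the carrier's tongue along the channel, under the sprung roller, fully home against the stop. Then set the feed lever so that its pointer stands on the mark of the rider clip and the drive is left with its play taken up to the right: the scale only reads true when the lever has come up to the mark moving left to right, so draw the lever back to the left well past the mark and bring it up from there; if you overshoot, go back past it and come again. Leave the rider where it is set, and do not disturb the other cast, the two small boxes or the tape roll.

Things in the scene. Friction and masses are not known exactly. Their poses are not given: they have to be found in the camera images.
- cast_centre (a point): the piece to clamp: toothed plaster cast (65 x 62 mm) fixed on an aluminium plate whose tongue sticks out 53 mm behind the cast's straight heel; 0.2 kg, 117 mm long, 38 mm high, left or right of the stage. Point: half-way up (19 mm), midway along its two parallel sides: grip there, 62 mm wide along y, sides 29 mm long, 10 to 27 mm up; plate below only 56 mm wide. x to the tongue's tip, z up
- tongue_tip (a point): middle of the end of the carrier's tongue, 5 mm over the underside and 73 mm ahead (+x) of cast_centre; same axes. The tongue is 40 mm wide and 10 mm thick; its last 15 mm slope down to a nose about 4 mm thick
- channel_stop (a point): where tongue_tip lies when the tongue is fully home; moves with the table. x points into the stop, away from the stage's front, y to the stage's left, z up. The channel is 44 mm wide between 9 mm high guides, from here to 40 mm in front, then a flared mouth to 54 mm. The bare table in front takes the cast: set down with the tip 35 to 45 mm in front of here, it can be slid in
- table_front (a point): middle of the front edge of the sliding table, on its top, 46 mm above the worktop; axes as channel_stop. The flat table is 90 mm wide and 180 mm long; the stop lies 145 mm behind this edge
- hold_arm (a joint): sprung hold-down arm, rad: 0 = down, grows as its roller is lifted; about 0.1 with the tongue under it. The free-turning roller (14 mm diameter) lies across the channel 25 mm in front of the stop, its underside 5 mm above the table; the arm and its clevis stand behind it, to 52 mm above the table. Sliding the tongue under it takes 3 to 8 N
- lever_pivot (a point): fixed vertical axis of the feed lever, under the rear of the table (point given at the height of lever_handle); x points to the rear of the stage, y to its left, z up
- stylus_column (a point): obstacle: top of the surveyor's column (26 mm thick at its head, 172 mm high) at the right rear corner of the stage; its arm with an upright spindle is swung out to the right, 80 mm, up to 215 mm high. The stage's base is fixed, 250 mm deep, 236 mm wide and 12 mm high, with rod cheeks 44 mm high at its left and right edges
- feed_lever (a joint): angle of the feed lever, rad; 0 = straight to the front of the stage, grows as the handle swings to the right (as seen from the robot), range -0.43 to 0.43; starts parked at the right. It stays where it is left; the handle takes a push of about 1 to 5 N
- lever_handle (a point): middle of the lever's upright black handle, a round grip 22 mm in diameter, free from 37 to 85 mm above the worktop; this point is 58 mm above it. It moves on a circle of 225 mm about lever_pivot and can be pushed either way
- lever_pointer (a point): the pointer: the part of the lever, a bar 7 mm wide, that passes over the curved scale; point on its middle, 190 mm from lever_pivot, 36 mm above the worktop
- rider_mark (a point): the set mark: centre line of the small steel rider clip (30 x 24 mm, two upright ears, black line between) on the curved scale, 190 mm from lever_pivot; point given at the height of lever_pointer, which is on the mark when both points coincide. y points to the left along the scale. Held by friction only; must not be moved
- carriage (a joint): position of the sliding table, m: 0 = middle, grows to the right. Driven by the lever's pin, 60 mm from lever_pivot, in a slot under the table with 5 mm of play in all: after a reversal the lever turns 0.083 rad (16 mm at the pointer) before the table follows. The table stays where it is left (2.5 N of friction)
- drive_pin (a point): centre of the 10 mm drive pin on the lever, 60 mm from lever_pivot, hidden under the table
- slot_centre (a point): centre of the 15 mm wide slot under the table in which the pin works; y to the stage's left. The pin stands at y = -2.5 mm (right flank) when the play is taken up to the right, at +2.5 mm after the table has been drawn to the left
- loose_cast: bystander: another plaster cast (58 x 64 x 28 mm), without a plate; origin at its underside
- gauze_box: bystander: small carton, 94 x 62 x 36 mm; origin at its underside
- tape_roll: bystander: roll of tape lying flat, 98 mm across, 25 mm high; origin at its underside
- strips_box: bystander: flat carton, 92 x 114 x 36 mm; origin at its underside
Things that resemble listed ones, but are neither listed nor needed, are in the scene too. What is shaped like the part that bears cast_centre but green is not meant.

How it is judged:
By the outcome, as a careful person would: the job done as asked, in the order asked, and still so for the second after the job is handed in, with the robot touching nothing.
It also fails if it takes over 61 s, if anything falls off the work surface, if the arm or the gripper's body presses on something with over 40 N, if the wrist force passes 120 N, or if a joint passes its speed limit or range.

### The arm

A 6-joint arm with a two-finger parallel gripper is mounted at the origin on a cart in front of the work surface, level with it; the furniture and walls round the work are solid. World frame = base frame: x ahead of the robot, y to its left, z up, the work surface at z = 0. Lengths are in mm, angles in rad, forces in N, time in s.
With the tool pointing down it reaches from about 350 to 1000 mm from the base axis. Payload 7.1 kg.
Tool frame: the origin (TCP) lies midway between the tips of the shut fingers; the grasp point (between the pads) lies env.pinch_z behind it (env.pinch_z is the distance from the TCP to the grasp point, in mm); z points along the fingers, y is the direction in which the jaws open and shut (so a half turn about z gives the same grasp; the last joint's range is limited). The gripper opens to 85 mm and grips with 20 to 120 N. Pads are 22 mm wide; open, the fingers measure 114 mm over their backs; the gripper's body (76 mm by 85 mm) begins 54 mm behind the grasp point. The pads swing forward as they close: fully open they stand 13 mm farther back than shut.
Start: joints at [1.211, 0.423, 1.63, -0, 1.089, -0.019], TCP at [208.869, 589.049, 231.319] pointing down, gripper open.
Joint ranges: [-3, 3], [-0.9, 2.11], [0.09, 2.58], [-1.31, 4.45], [0.11, 2.69], [-2.54, 2.54]. Speed limits (rad/s): [2.39, 2.39, 3.01, 3.14, 3.14, 3.14].

### API

Orientations are given as a unit quaternion [w, x, y, z].
In Python, from workcell import env, vision, hand_in gives the robot as it stands.
- The arm moves only by the tool step_arm, never from a script. Its argument "increments" is one flat list of numbers, 7 for each row, row after row: the shift along the tool's x, y, z in mm, then the turn, a rotation vector about the tool's x, y, z in rad, then the closure, from -1 (fully open) to 1 (shut), so that 0 is half open. In form: [dx, dy, dz, rx, ry, rz, grip, dx, dy, dz, rx, ry, rz, grip, ...]. A call has 1 to 5 rows; each row is the pose to reach, as a shift and turn from the pose commanded when the call began, along the tool's axes at that moment; what a row does not reach only later rows make up. A row lasts 1/12 s, in which the tool goes at most 41.7 mm and 7.16 degrees, less where a joint would pass 70% of its speed; a pose out of reach is approached as far as the arm can. A call with a gripper value outside its range is refused whole. The fingers move at their own pace and stop on an object; "squeeze" is the grip in N (left out, the last holds). Time passes only in rows, so rows that repeat a pose let the fingers close. It gives the time, the measured TCP pose, the force and the opening at its end, in the units of the state.
- env.get_state(): the state, without advancing time (a new reading comes with each control period).
- vision.snapshot(name): name is "scene" or "top" or "wrist"; returns the picture (480x640x3 uint8, red, green, blue); there is no depth.
- vision.camera_info(name): a dict with "K" (3x3 intrinsics, pixels), "R" (3x3) and "t" (3): a world point X has camera coordinates R X + t; the wrist camera has in their place "tool_from_camera" (4x4, takes a point from camera to tool coordinates, whose origin is the TCP and whose axes are the flange's). Camera axes: x right, y down, z forward; pixel columns grow to the right and rows downward; lengths in mm; the calibration is good to about 2 mm. The wrist camera is an equidistant fisheye: a pixel r from the principal point sees the ray r / f radians off the axis. A picture is of the moment at which its call begins: read the wrist's pose just before it. camera_info takes no time and is no camera call.
- hand_in(): hands the job in, once; it reports no verdict.
The state is a dict: "time": time; "joint_positions": joint angles; "joint_velocities": joint speeds; "effort": joint torques, N m; "eef_pos": TCP position; "tcp_rot": TCP orientation; "wrist_force": force on the tool from outside, world axes, zero at the start; "moment": the same for the moment, N m; "width": opening from 0.0 (shut) to 1.0 (fully open).
Only numpy, scipy, OpenCV 4.12 (cv2) and the standard library are available. Lean on these libraries where they do the work, as an engineer would, in place of code of your own. Each camera call takes 0.05 s, during which the arm holds its last target.

## Working session

There is one attempt and no reset: what is moved stays moved. The work goes in short steps, Python scripts to look and compute and a tool call to move; the robot and the scene stay as the last step left them, time stands still between calls to the robot, and variables do not carry over. Pictures are saved under pics/ and viewed, and the job is handed in when it is done.

Besides the shell and the picture viewer there is one more tool, called after "Call:" as name(argument=value, ...), one argument or row to a line, values as JSON. step_arm: Moves the arm, as the interface text tells. Its arguments: {"type":"object","properties":{"increments":{"type":"array","items":{"type":"number"}},"squeeze":{"type":"number"}},"required":["increments"]}

```bash
ls; mkdir -p pics; python3 - <<'E'
from workcell import env, vision
import cv2
print(env.get_state(), env.pinch_z)
for n in ("scene","top","wrist"):
    im=vision.snapshot(n); cv2.imwrite(f"pics/{n}0.png",im[:,:,::-1]); print(n,vision.camera_info(n))
E
```

```text
pics
{'time': 0.0, 'joint_positions': array([ 1.21100656e+00,  4.23866933e-01,  1.63069327e+00, -7.25827892e-06,
        1.08860641e+00, -1.89794401e-02]), 'joint_velocities': array([ 1.37886916e-03,  1.47379149e-03, -7.59869125e-04,  5.95486308e-04,
        1.22497984e-03, -9.60637315e-05]), 'effort': array([-7.68149803e-04, -5.57407057e+01, -2.81732225e+01,  1.42939254e-05,
        7.49205588e-03,  2.52227039e-06]), 'eef_pos': array([208.67779228, 588.54773317, 230.52811681]), 'tcp_rot': array([-1.44996425e-04,  1.69579946e-01,  9.85516120e-01, -7.73516298e-04]), 'wrist_force': array([ 1.13771861, -0.28977037,  0.30090536]), 'moment': array([ 0.0189259 , -0.01615991,  0.01884548]), 'width': 0.9992660718929273} 18.700000000000003
scene {'K': array([[513.39691709,   0.        , 321.93768497],
       [  0.        , 513.39691709, 235.21631887],
       [  0.        ,   0.        ,   1.        ]]), 'R': array([[ 0.58687599, -0.8095852 , -0.012181  ],
       [-0.44384848, -0.30909471, -0.84110581],
       [ 0.67718173,  0.49903132, -0.54073343]]), 't': array([-240.39882291,  390.65781922,
[... 221 characters left out ...]
 -0.00826923],
       [-0.98707514, -0.00581266, -0.16015266],
       [ 0.16009493,  0.00932027, -0.98705762]]), 't': array([ 118.13400866,  564.39590578, 1431.4443775 ])}
wrist {'K': array([[371.64829954,   0.        , 318.07048992],
       [  0.        , 371.64829954, 236.09194223],
       [  0.        ,   0.        ,   1.        ]]), 'tool_from_camera': array([[-3.07961014e-04, -9.50175011e-01, -3.11716784e-01,
         8.07371710e+01],
       [ 9.99999561e-01, -1.66226584e-05, -9.37281724e-04,
        -2.60721742e-02],
       [ 8.85400111e-04, -3.11716935e-01,  9.50174599e-01,
        -1.41762867e+02],
       [ 0.00000000e+00,  0.00000000e+00,  0.00000000e+00,
         1.00000000e+00]])}
```

View pics/scene0.png

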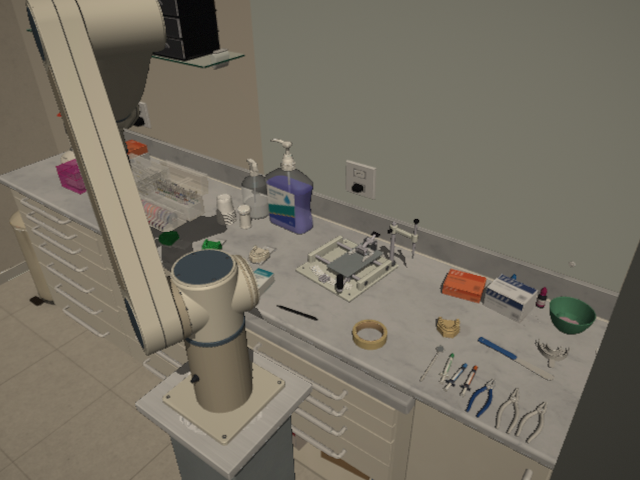

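View pics/top0.png

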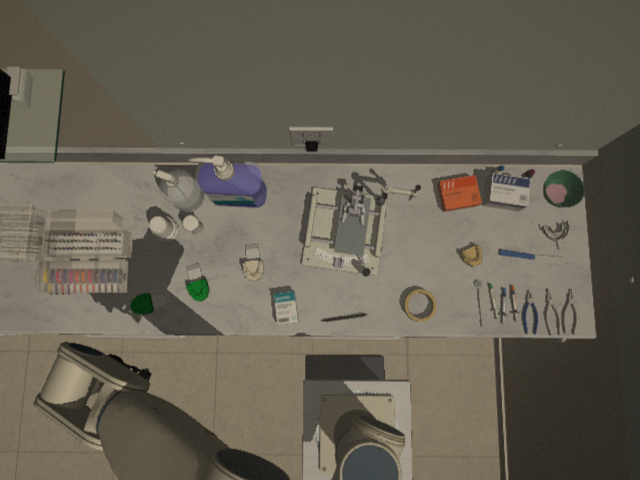

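View pics/wrist0.png

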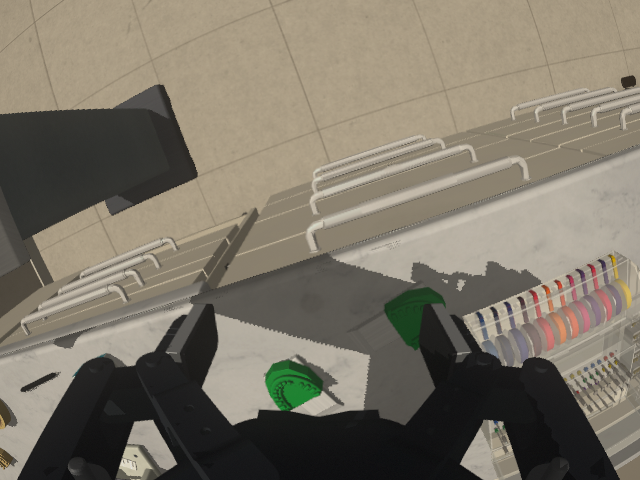

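The top view shows the white cast at about (253,265) with its tongue up, green decoys at (197,287) and (142,302), the stage at (345,230), and the black lever handle at (366,271). I'll enlarge it and set up helpers.

```bash
cat > h.py <<'E'
import numpy as np, cv2
from workcell import env, vision
from scipy.spatial.transform import Rotation as Ro
CI={n:vision.camera_info(n) for n in("scene","top","wrist")}
def rot(q): return Ro.from_quat([q[1],q[2],q[3],q[0]]).as_matrix()
def cast(n,uv,z,st=None):
    c=CI[n];K=c["K"]
    if n!="wrist":
        d=c["R"].T@np.linalg.inv(K)@np.array([uv[0],uv[1],1.]);o=-c["R"].T@c["t"]
    else:
        d,o=wray(uv,st)
    s=(z-o[2])/d[2]; return o+s*d
def wray(uv,st):
    c=CI["wrist"];K=c["K"];T=c["tool_from_camera"]
    dx,dy=uv[0]-K[0,2],uv[1]-K[1,2];r=np.hypot(dx,dy);th=r/K[0,0]
    dc=np.array([np.sin(th)*dx/(r+1e-9),np.sin(th)*dy/(r+1e-9),np.cos(th)])
    R=rot(st["tcp_rot"]);return R@T[:3,:3]@dc, R@T[:3,3]+st["eef_pos"]
def proj(n,X,st=None):
    c=CI[n];K=c["K"];X=np.asarray(X,float)
    if n!="wrist":
        p=c["R"]@X+c["t"];return K[0,0]*p[0]/p[2]+K[0,2],K[1,1]*p[1]/p[2]+K[1,2]
    T=c["tool_from_camera"];p=T[:3,:3].T@(rot(st["tcp_rot"]).T@(X-st["eef_pos"])-T[:3,3])
    th=np.arctan2(np.hypot(p[0],p[1]),p[2]);a=np.arctan2(p[1],p[0])
    return K[0,2]+K[0,0]*th*np.cos(a),K[1,2]+K[0,0]*th*np.sin(a)
E
python3 - <<'E'
from h import *
im=cv2.imread("pics/top0.png")
cv2.imwrite("pics/t0a.png",cv2.resize(im[170:290,290:430],None,fx=5,fy=5,interpolation=cv2.INTER_CUBIC))
cv2.imwrite("pics/t0b.png",cv2.resize(im[230:310,180:310],None,fx=6,fy=6,interpolation=cv2.INTER_CUBIC))
print(cast("top",(253,268),19),cast("top",(366,271),85))
E
```

```text
[480.54857437 315.90537545  19.        ] [467.06477489 -22.72589965  85.        ]
```

View pics/t0a.png

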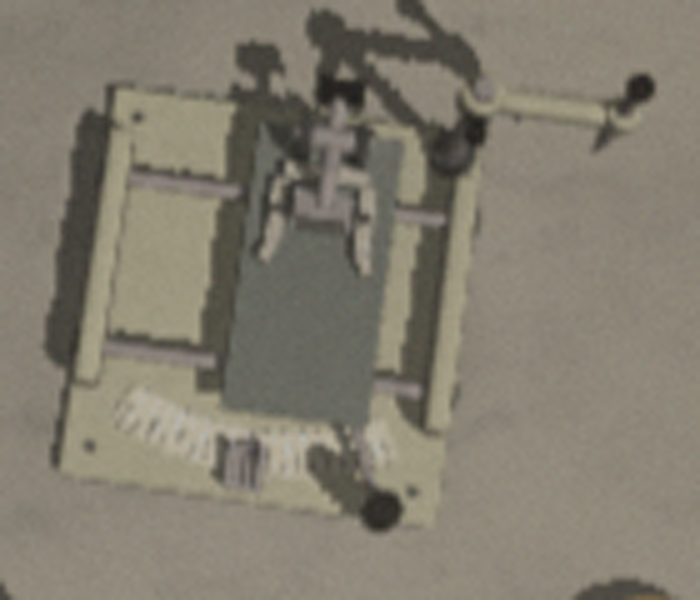

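View pics/t0b.png

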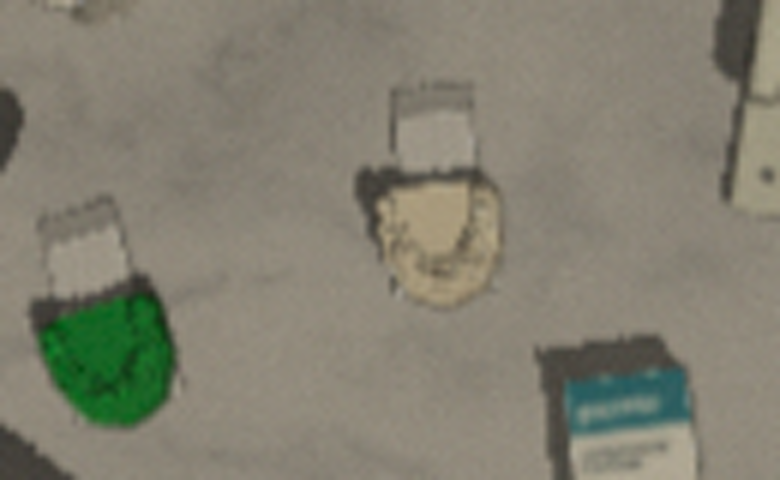

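```bash
cat >> h.py <<'E'
def inc(pos,yaw=None,st=None):
    """increments to reach TCP pos with tool pointing down, tool x axis at world angle yaw"""
    st=st or env.get_state();R=rot(st["tcp_rot"]);d=R.T@(np.array(pos)-st["eef_pos"])
    if yaw is None: r=np.zeros(3)
    else:
        x=np.array([np.cos(yaw),np.sin(yaw),0]);z=np.array([0,0,-1.]);G=np.c_[x,np.cross(z,x),z]
        r=Ro.from_matrix(R.T@G).as_rotvec()
    print("inc",np.round(d,1),np.round(r,4),"len",np.linalg.norm(d).round(1)); return d,r
E
python3 - <<'E'
from h import *
f=lambda c:(c[0]/6+180,c[1]/6+230)
print(cast("top",f((432,85)),5),cast("top",f((393,88)),4),cast("top",f((473,86)),4),cast("top",f((430,180)),38))
inc((430,318,250),np.pi)
E
```

```text
[556.29422537 323.06479843   5.        ] [554.75411984 343.39419505   4.        ] [556.04975215 301.92759103   4.        ] [502.82941175 317.96393058  38.        ]
inc [-299.  -181.2  -19.1] [-1.100e-03 -2.000e-04 -3.408e-01] len 350.2
```

Call:
step_arm(
  increments=[-299,-181,-19,0,0,-0.34,-1,-299,-181,-19,0,0,-0.34,-1,-299,-181,-19,0,0,-0.34,-1,-299,-181,-19,0,0,-0.34,-1,-299,-181,-19,0,0,-0.34,-1],
)

```text
time: 0.57
eef_pos: [340.3, 427.5, 242.5]
tcp_rot: [-0.0, -0.0, 1.0, -0.0]
wrist_force: [1.2, 1.1, 0.7]
width: 1.0
```

Call:
step_arm(
  increments=[-85,-105,-5,0,0,0,-1,-85,-105,-5,0,0,0,-1,-85,-105,-5,0,0,0,-1,-85,-105,-5,0,0,0,-1,-85,-105,-5,0,0,0,-1],
)

```text
time: 0.98
eef_pos: [426.3, 321.8, 247.6]
tcp_rot: [0.0, 0.003, 1.0, -0.0]
wrist_force: [-0.9, 0.5, 0.1]
width: 1.002
```

```bash
cat > snap.py <<'E'
import sys,json
from h import *
n,f=sys.argv[1:3]
st=env.get_state()
im=vision.snapshot(n)[:,:,::-1]
cv2.imwrite(f"pics/{f}.png",im); json.dump({k:np.asarray(v).tolist() for k,v in st.items()},open(f"pics/{f}.json","w"))
print(st["time"],st["eef_pos"],st["tcp_rot"])
E
python3 snap.py wrist w1
```

```text
0.9833 [426.29597431 321.78964367 247.60868452] [ 1.31726079e-04  2.54775743e-03  9.99996739e-01 -1.19771463e-04]
```

View pics/w1.png

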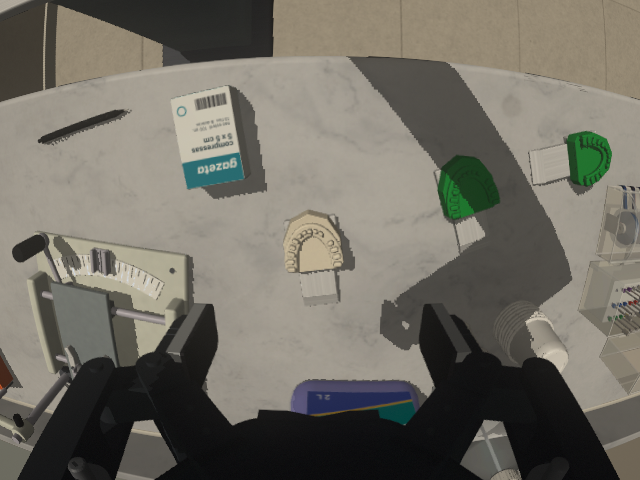

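The wrist view shows the cast at about (313,243), its heel at row 270 and its tongue tip at (321,303). The stage is at left, with the handle at (30,247).

```bash
python3 - <<'E'
import cv2
im=cv2.imread("pics/w1.png")
cv2.imwrite("pics/w1a.png",cv2.resize(im[200:310,270:370],None,fx=6,fy=5.4,interpolation=cv2.INTER_CUBIC))
E
```

```text
(no output)
```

View pics/w1a.png

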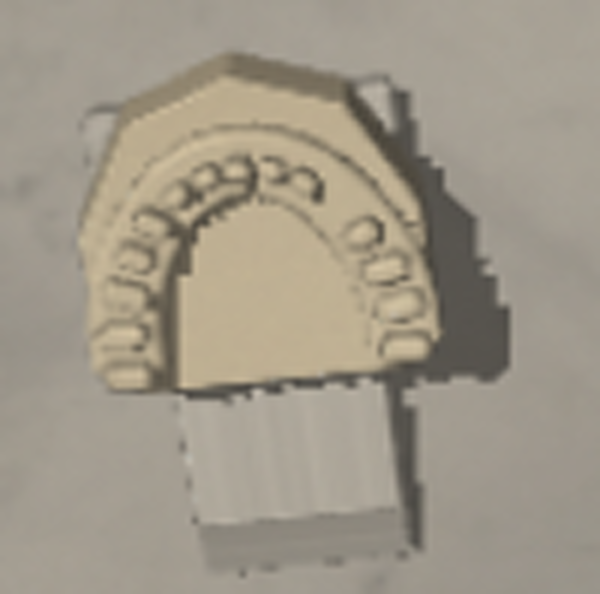

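```bash
python3 - <<'E'
from h import *
import json
st=json.load(open("pics/w1.json"));st["eef_pos"]=np.array(st["eef_pos"])
f=lambda c:(c[0]/6+270,c[1]/5.4+200)
P={k:cast("wrist",f(c),z,st) for k,c,z in [("nl",(180,395),10),("nr",(387,380),10),("sl",(198,524),10),("sr",(403,506),10),("tl",(212,573),2),("tr",(415,549),2),("hl",(105,390),27),("hr",(425,360),27),("fl",(80,238),10),("fr",(430,225),27)]}
for k,v in P.items(): print(k,v.round(1))
m=lambda a,b:(P[a]+P[b])/2
for a in [("nl","sl"),("nr","sr"),("sl","tl"),("nr","nl"),("sr","sl"),("tr","tl")]:
    d=P[a[1]]-P[a[0]]; print(a,np.hypot(*d[:2]).round(1),np.degrees(np.arctan2(d[1],d[0])).round(2))
E
```

```text
nl [513.4 301.   10. ]
nr [510.2 339.4  10. ]
sl [543.5 303.7  10. ]
sr [539.4 342.8  10. ]
tl [559.8 305.8   2. ]
tr [554.1 345.8   2. ]
hl [504.8 288.6  27. ]
hr [498.6 345.3  27. ]
fl [478.9 283.6  10. ]
fr [470.6 345.8  27. ]
('nl', 'sl') 30.2 5.14
('nr', 'sr') 29.4 6.63
('sl', 'tl') 16.5 7.31
('nr', 'nl') 38.6 -85.25
('sr', 'sl') 39.3 -84.03
('tr', 'tl') 40.4 -81.81
```

Call:
step_arm(
  increments=[0,-280,0,0,0,0,-1,0,-280,0,0,0,0,-1,0,-280,0,0,0,0,-1,0,-280,0,0,0,0,-1,0,-280,0,0,0,0,-1],
)

```text
time: 1.45
eef_pos: [423.5, 115.6, 247.4]
tcp_rot: [-0.0, -0.001, 1.0, 0.0]
wrist_force: [1.4, -0.8, 0.3]
width: 0.999
```

Call:
step_arm(
  increments=[0,-80,0,0,0,0,-1,0,-80,0,0,0,0,-1,0,-80,0,0,0,0,-1,0,-80,0,0,0,0,-1,0,-80,0,0,0,0,-1],
)

```text
time: 1.87
eef_pos: [424.4, 36.7, 247.5]
tcp_rot: [-0.0, 0.0, 1.0, 0.0]
wrist_force: [-0.7, -1.5, -0.4]
width: 0.996
```

```bash
python3 snap.py wrist w2
```

```text
1.8667 [424.37524896  36.72675037 247.53189202] [-1.07618824e-05  2.74384699e-04  9.99999926e-01  2.71284924e-04]
```

View pics/w2.png

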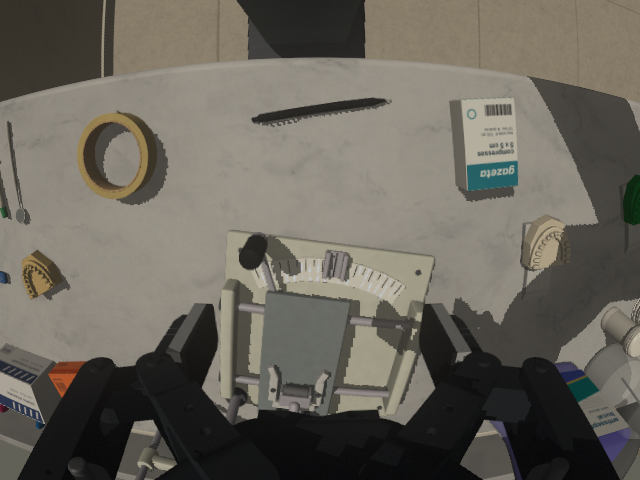

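The wrist view shows the stage: handle (254,250), rider (336,264), table front edge from (270,293) to (348,303), roller and clevis at about (298,390).

```bash
python3 - <<'E'
import cv2
im=cv2.imread("pics/w2.png")
cv2.imwrite("pics/w2a.png",cv2.resize(im[225:325,210:340],None,fx=6,fy=6,interpolation=cv2.INTER_CUBIC))
cv2.imwrite("pics/w2b.png",cv2.resize(im[320:420,230:360],None,fx=6,fy=6,interpolation=cv2.INTER_CUBIC))
cv2.imwrite("pics/w2c.png",cv2.resize(im[225:325,310:440],None,fx=6,fy=6,interpolation=cv2.INTER_CUBIC))
E
```

```text
(no output)
```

View pics/w2a.png

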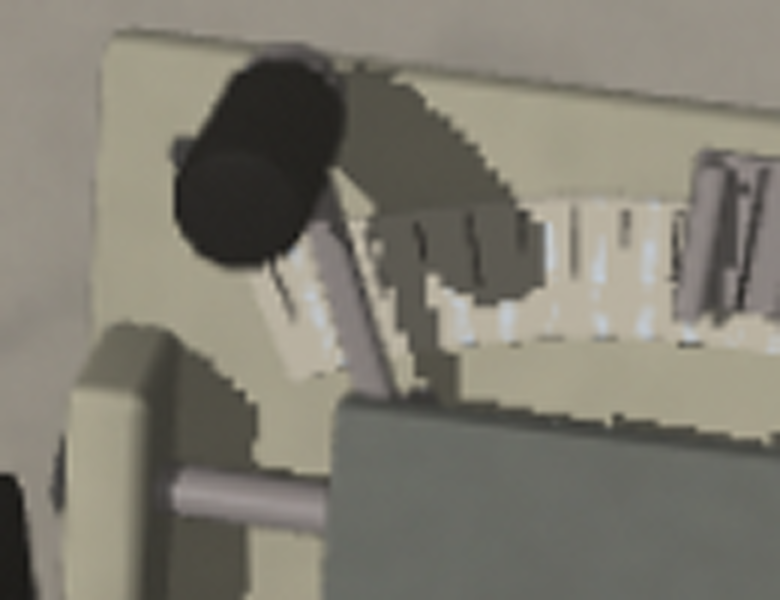

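View pics/w2b.png

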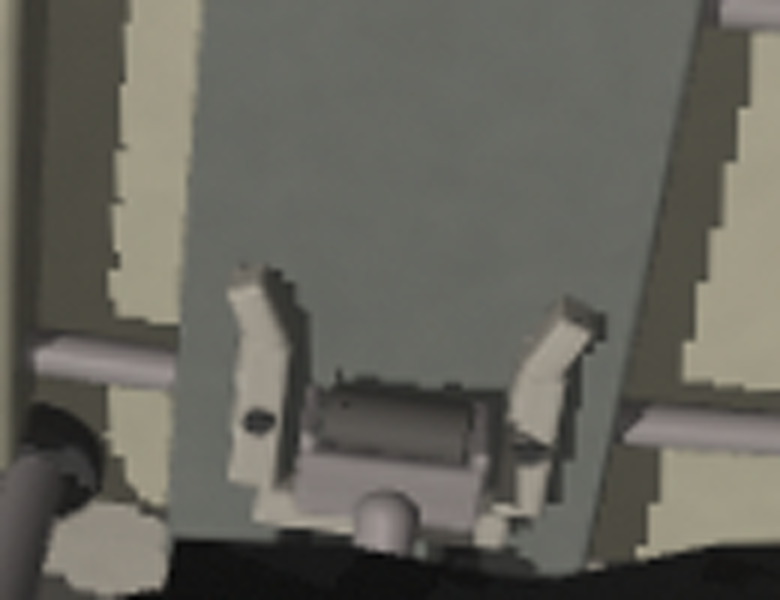

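View pics/w2c.png

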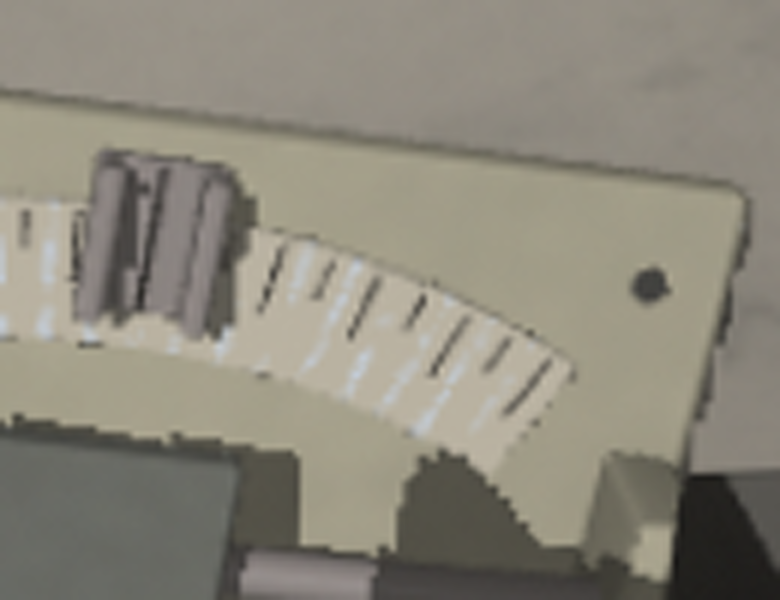

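```bash
python3 - <<'E'
from h import *
import json
st=json.load(open("pics/w2.json"));st["eef_pos"]=np.array(st["eef_pos"])
a=lambda x,y:(x/6+210,y/6+225)
b=lambda x,y:(x/6+230,y/6+320)
c=lambda x,y:(x/6+310,y/6+225)
L=[("tfr",a(338,398),46),("tfl",c(240,462),46),("tL1",b(700,60),46),("tL2",b(590,540),46),("tR1",b(203,30),46),("tR2",b(170,530),46),
("gR1",b(285,350),55),("gR2",b(280,480),55),("gL1",b(512,400),55),("gL2",b(512,500),55),("mR",b(265,285),55),("mL",b(557,318),55),
("bfr",a(112,32),12),("bfl",c(745,185),12),("bfm",c(0,92),12),("handle",a(240,210),85),("earR",c(100,240),36),("earL",c(205,260),36),("rollR",b(310,430),60),("rollL",b(480,430),60)]
for n,p,z in L: print(n,cast("wrist",p,z,st).round(1))
P={n:cast("wrist",p,z,st) for n,p,z in L}
def ang(i,j,o=0):
    d=P[j]-P[i];print(i,j,np.hypot(*d[:2]).round(1),(np.degrees(np.arctan2(d[1],d[0]))+o).round(2))
ang("tfr","tfl",-90);ang("tfl","tL1");ang("tfl","tL2");ang("tfr","tR2");ang("tfr","tR1");ang("gR1","gR2");ang("bfr","bfl",-90);ang("bfr","bfm",-90);ang("mR","mL",-90);ang("rollR","rollL",-90)
# top: handle & column
f=lambda x,y:(x/5+290,y/5+170)
print("col",cast("top",f(478,90),172),"handle top",cast("top",f(380,510),85), "tfl",cast("top",f(222,405),46),"tfr",cast("top",f(368,427),46))
E
```

```text
tfr [516.4 -17.   46. ]
tfl [528.8  70.1  46. ]
tL1 [563.7  67.7  46. ]
tL2 [686.5  49.5  46. ]
tR1 [557.7 -22.2  46. ]
tR2 [686.  -39.2  46. ]
gR1 [625.7 -10.2  55. ]
gR2 [661.  -13.3  55. ]
gL1 [638.   33.4  55. ]
gL2 [665.7  33.2  55. ]
mR [609.5 -13.   55. ]
mL [616.8  42.   55. ]
bfr [460.7 -60.2  12. ]
bfl [490.8 167.4  12. ]
bfm [472.1  28.1  12. ]
handle [465.8 -24.   85. ]
earR [490.8  45.5  36. ]
earL [494.6  63.7  36. ]
rollR [642.3  -5.8  60. ]
rollL [641.6  27.2  60. ]
tfr tfl 87.9 -8.09
tfl tL1 35.0 -3.84
tfl tL2 159.1 -7.45
tfr tR2 171.0 -7.48
tfr tR1 41.6 -7.28
gR1 gR2 35.5 -5.11
bfr bfl 229.6 -7.55
bfr bfm 89.0 -7.38
mR mL 55.5 -7.59
rollR rollL 33.1 1.23
col [692.47299053 -71.76139227 172.        ] handle top [464.14774372 -22.6998787   85.        ] tfl [530.69338829  68.20987694  46.        ] tfr [517.87928526 -19.53295426  46.        ]
```

Call:
step_arm(
  increments=[5,281,90,0,0,-0.105,-1,5,281,90,0,0,-0.105,-1,5,281,90,0,0,-0.105,-1,5,281,90,0,0,-0.105,-1,5,281,90,0,0,-0.105,-1],
)

```text
time: 2.33
eef_pos: [419.8, 238.0, 183.4]
tcp_rot: [0.0, -0.054, 0.999, 0.0]
wrist_force: [1.5, -0.3, 1.2]
width: 1.002
```

```bash
python3 -c "
from h import *
inc((415,312,150),np.pi+.105)"
```

```text
inc [-3.1 74.1 33.4] [0.0003 0.0002 0.0022] len 81.3
```

Call:
step_arm(
  increments=[-3,74,33,0,0,0,-1,-3,74,33,0,0,0,-1,-3,74,33,0,0,0,-1,-3,74,33,0,0,0,-1],
)

```text
time: 2.67
eef_pos: [414.2, 311.0, 149.7]
tcp_rot: [-0.001, -0.055, 0.998, -0.001]
wrist_force: [1.0, -0.0, -0.2]
width: 1.001
```

```bash
python3 snap.py wrist w3; python3 -c "
import cv2
im=cv2.imread('pics/w3.png')
cv2.imwrite('pics/w3a.png',cv2.resize(im[190:340,225:405],None,fx=4,fy=4,interpolation=cv2.INTER_CUBIC))"
```

```text
2.6667 [414.19977549 311.00611983 149.65371812] [-1.07639579e-03 -5.53594456e-02  9.98465713e-01 -6.26565976e-04]
```

View pics/w3a.png

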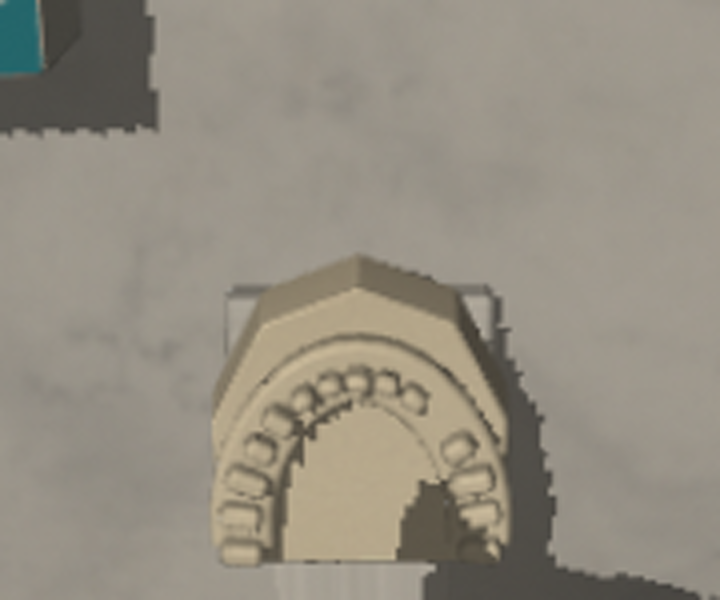

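```bash
python3 - <<'E'
from h import *
import json
st=json.load(open("pics/w3.json"));st["eef_pos"]=np.array(st["eef_pos"])
f=lambda x,y:(x/4+225,y/4+190)
R=rot(st["tcp_rot"])
for n,p,z in [("heelL",f(245,565),36),("heelR",f(480,563),36),("pfl",f(230,290),10),("pfr",f(493,288),10),("sideL",f(212,440),27),("sideR",f(508,440),27),("tL",f(278,590),10),("tR",f(420,590),10)]:
    X=cast("wrist",p,z,st);d=R.T@(X-st["eef_pos"]);print(n,X.round(1),d.round(1))
E
python3 snap.py wrist w3; python3 -c "
import cv2
im=cv2.imread('pics/w3.png')
cv2.imwrite('pics/w3b.png',cv2.resize(im[300:430,240:390],None,fx=4,fy=4,interpolation=cv2.INTER_CUBIC))"
```

```text
heelL [500.4 294.5  36. ] [-84.1 -25.8 113.5]
heelR [494.6 341.8  36. ] [-83.5  21.8 113.4]
pfl [451.2 285.7  10. ] [-34.3 -29.1 139.6]
pfr [444.8 339.1  10. ] [-33.8  24.7 139.6]
sideL [477.2 285.5  27. ] [-60.1 -32.2 122.6]
sideR [470.5 344.6  27. ] [-60.   27.3 122.5]
tL [523.1 301.6  10. ] [-107.5  -21.2  139.4]
tR [519.5 333.4  10. ] [-107.4   10.7  139.4]
2.7167 [414.71420438 309.69744016 150.3271978 ] [-7.25874956e-04 -5.43636098e-02  9.98520820e-01 -4.93864536e-04]
```

View pics/w3b.png

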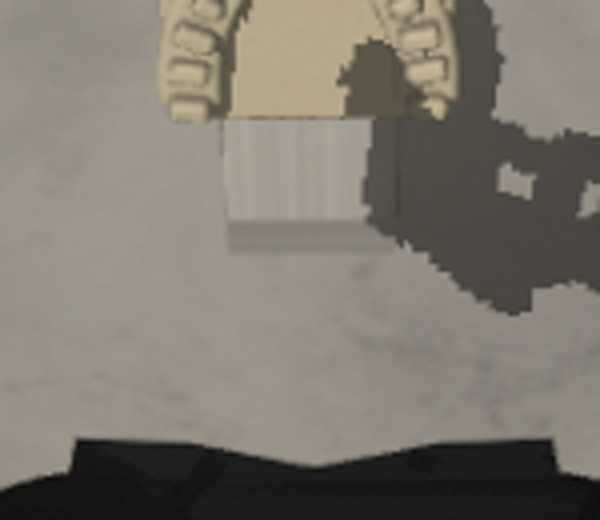

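```bash
python3 - <<'E'
from h import *
import json
st=json.load(open("pics/w3.json"));st["eef_pos"]=np.array(st["eef_pos"])
f=lambda x,y:(x/4+240,y/4+300)
R=rot(st["tcp_rot"])
for n,p,z in [("tipL",f(230,253),1),("tipR",f(395,253),1),("slL",f(228,220),10),("slR",f(395,220),10),("palate",f(300,116),27)]:
    X=cast("wrist",p,z,st);d=R.T@(X-st["eef_pos"]);print(n,X.round(1),d.round(1))
E
```

```text
tipL [560.5 305.4   1. ] [-144.7  -20.   149.1]
tipR [556.1 345.2   1. ] [-144.7   20.1  149.1]
slL [543.8 304.   10. ] [-127.9  -19.6  140.2]
slR [539.5 342.5  10. ] [-127.8   19.2  140.1]
palate [502.2 316.6  27. ] [-87.9  -2.5 123.2]
```

Call:
step_arm(
  increments=[-35,0,20,0,0,0,-1,-69.5,-0.5,45,0,0,0,-1,-69.5,-0.5,85,0,0,0,-1,-69.5,-0.5,120,0,0,0,-1,-69.5,-0.5,130,0,0,0,-1],
)

```text
time: 3.18
eef_pos: [483.6, 312.1, 17.3]
tcp_rot: [-0.003, -0.051, 0.999, -0.002]
wrist_force: [-0.6, -1.1, -0.0]
width: 0.999
```

Call:
step_arm(
  increments=[0,0,10,0,0,0,-1,0,0,20,0,0,0,-1,0,0,23,0,0,0,-1],
)

```text
time: 3.43
eef_pos: [485.8, 314.8, -1.6]
tcp_rot: [0.0, -0.052, 0.999, 0.0]
wrist_force: [0.3, -0.6, -0.0]
width: 0.995
```

```bash
python3 snap.py wrist w4; python3 -c "
from h import *
inc((483.9,317.5,-3),np.pi+.108)"
```

```text
3.4333 [485.80092977 314.80635867  -1.62515172] [ 3.82275522e-04 -5.19850978e-02  9.98647765e-01  2.12175750e-04]
inc [1.6 2.8 1.4] [ 0.0003  0.0007 -0.0038] len 3.5
```

View pics/w4.png

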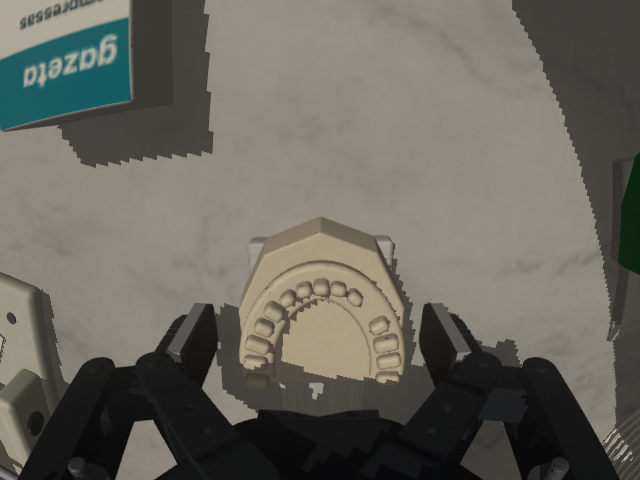

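The cast sits between the open fingers, with its sides at columns 241 and 404 and the pads at 215 and 424. Now I'll close.

Call:
step_arm(
  increments=[0,2,1.5,0,0,0,-1,0,2,1.5,0,0,0,1,0,2,1.5,0,0,0,1,0,2,1.5,0,0,0,1,0,2,1.5,0,0,0,1],
  squeeze=45,
)

```text
time: 3.9
eef_pos: [485.9, 317.3, -2.0]
tcp_rot: [0.001, -0.052, 0.999, 0.0]
wrist_force: [-1.1, -0.6, 7.2]
width: 0.7
```

Call:
step_arm(
  increments=[0,0,0,0,0,0,1,0,0,0,0,0,0,1,0,0,0,0,0,0,1,0,0,0,0,0,0,1],
)

```text
time: 4.23
eef_pos: [485.9, 317.3, -2.0]
tcp_rot: [0.001, -0.052, 0.999, 0.0]
wrist_force: [-0.5, -0.2, 8.0]
width: 0.702
```

```bash
python3 snap.py wrist w5
```

```text
4.2333 [485.86501028 317.27764766  -2.01321801] [ 7.92581609e-04 -5.23345713e-02  9.98629212e-01  4.02190213e-04]
```

View pics/w5.png

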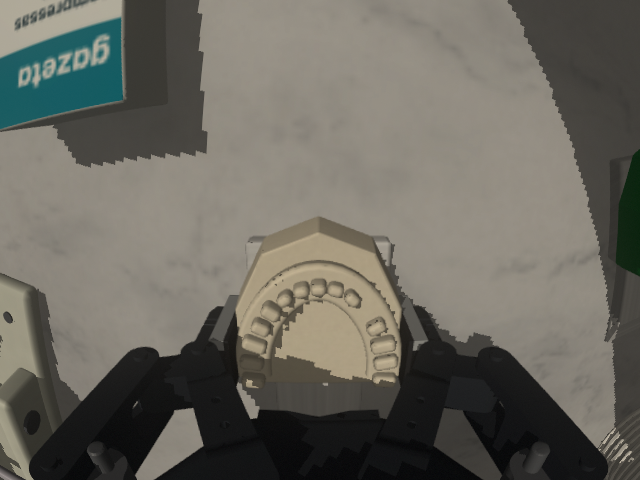

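Call:
step_arm(
  increments=[0,0,-15,0,0,0,1,0,0,-50,0,0,0,1,0,0,-90,0,0,0,1,0,0,-130,0,0,0,1,0,0,-130,0,0,0,1],
)

```text
time: 4.7
eef_pos: [489.3, 319.4, 134.4]
tcp_rot: [0.006, -0.052, 0.999, 0.003]
wrist_force: [1.5, 1.0, -1.4]
width: 0.694
```

```bash
python3 -c "
from h import *
print(env.get_state()['wrist_force'])
inc((552,22,128),np.pi-.131)"; python3 snap.py top t1;  python3 -c "
import cv2
im=cv2.imread('pics/t1.png')
cv2.imwrite('pics/t1b.png',cv2.resize(im[170:310,180:400],None,fx=3.5,fy=3.5,interpolation=cv2.INTER_CUBIC))"
```

```text
[ 1.47829373  0.97984391 -1.35280787]
inc [ -31.3 -302.3    5.1] [0.0069 0.0106 0.2354] len 304.0
4.7 [489.26117369 319.37656352 134.38913972] [ 0.00551255 -0.05217592  0.998618    0.00306334]
```

View pics/t1b.png

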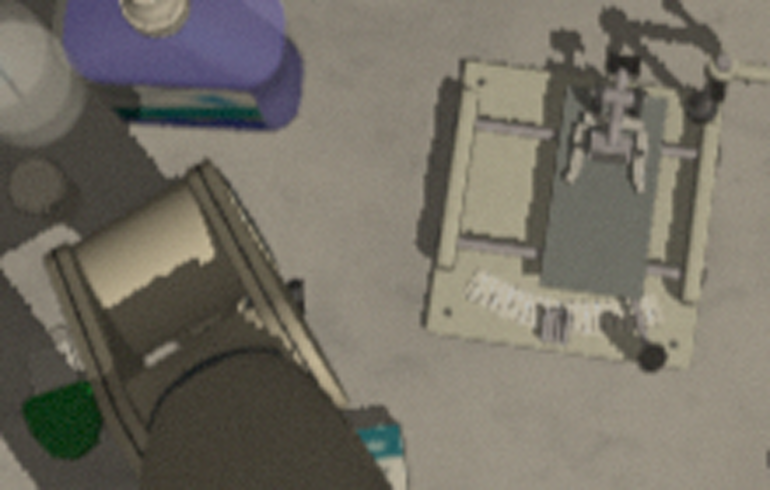

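Call:
step_arm(
  increments=[-31,-302,5,0,0,0.235,1,-31,-302,5,0,0,0.235,1,-31,-302,5,0,0,0.235,1,-31,-302,5,0,0,0.235,1,-31,-302,5,0,0,0.235,1],
)

```text
time: 5.17
eef_pos: [527.0, 111.1, 122.0]
tcp_rot: [-0.001, 0.065, 0.998, -0.0]
wrist_force: [0.1, -0.6, -1.8]
width: 0.704
```

```bash
python3 -c "
from h import *
inc((552,22,128),np.pi-.131)"
```

```text
inc [-36.4 -85.1  -6. ] [-0.0006 -0.0018  0.001 ] len 92.7
```

Call:
step_arm(
  increments=[-33,-82,-3,0,0,0,1,-33,-82,-3,0,0,0,1,-33,-82,-3,0,0,0,1,-33,-82,-3,0,0,0,1,-33,-82,-3,0,0,0,1],
)

```text
time: 5.58
eef_pos: [549.1, 27.1, 125.1]
tcp_rot: [-0.001, 0.066, 0.998, 0.0]
wrist_force: [-0.1, 0.2, -1.9]
width: 0.705
```

```bash
python3 snap.py wrist w6;python3 snap.py scene s6; python3 -c "
import cv2
im=cv2.imread('pics/s6.png')
cv2.imwrite('pics/s6b.png',cv2.resize(im[200:310,280:430],None,fx=5,fy=5,interpolation=cv2.INTER_CUBIC))"; python3 -c "
from h import *
inc((552,22,128),np.pi-.131)"
```

```text
5.5833 [549.07001388  27.13584087 125.09212061] [-1.03133694e-03  6.60871734e-02  9.97813319e-01  5.68940499e-05]
5.6333 [549.02988361  27.93392577 125.23750969] [-9.59667040e-04  6.53244275e-02  9.97863615e-01  5.85555161e-05]
inc [-3.7 -6.  -2.6] [-0.     -0.0016  0.0014] len 7.5
```

View pics/w6.png

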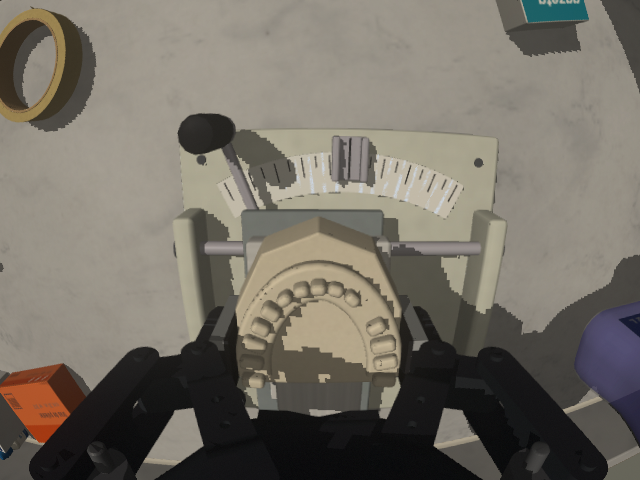

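View pics/s6b.png

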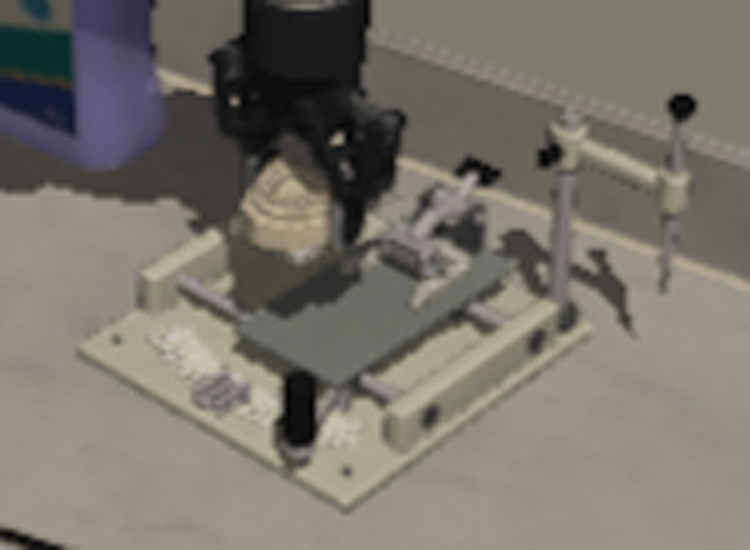

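The cast is held level above the table, aligned with it. The table's front edge runs from (244,210) to (382,211), the rider is at (350,158), and the handle top at about (205,133).

```bash
python3 - <<'E'
from h import *
import json
st=json.load(open("pics/w6.json"));st["eef_pos"]=np.array(st["eef_pos"])
im=cv2.imread("pics/w6.png")
cv2.imwrite('pics/w6a.png',cv2.resize(im[100:230,170:400],None,fx=3.4,fy=3.4,interpolation=cv2.INTER_CUBIC))
a=cast("wrist",(244,210),46,st);b=cast("wrist",(382,211),46,st);m=(a+b)/2
print(a,b,m,np.hypot(*(b-a)[:2]))
d=b-a;yaw=np.arctan2(d[1],d[0])-np.pi/2;print("yaw",yaw)
e=np.array([np.cos(yaw),np.sin(yaw),0]);print("stop",m+145*e,"c40",m+(145-113)*e)
p=cast("wrist",(181,137),12,st);q=cast("wrist",(498,137),12,st);print(p,q,(p+q)/2,np.arctan2(*(q-p)[1::-1])-np.pi/2)
# cast sides now
R=rot(st["tcp_rot"])
E
```

```text
[517.71003795 -15.15990161  46.        ] [529.69036945  69.52822327  46.        ] [523.7002037   27.18416083  46.        ] 85.53132080014383
yaw -0.1405316318230967
stop [667.27074595   6.87407967  46.        ] c40 [555.38473716  22.70193602  46.        ]
[465.45267092 -60.00954106  12.        ] [493.23611701 167.68624551  12.        ] [479.34439396  53.83835222  12.        ] -0.12141979947084525
```

View pics/w6a.png

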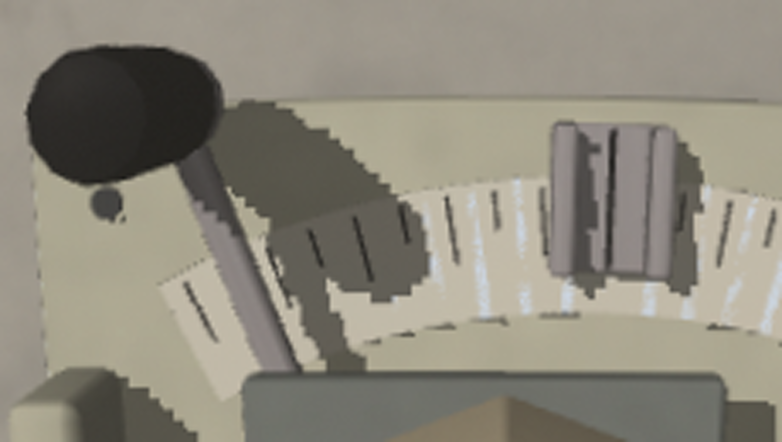

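Call:
step_arm(
  increments=[-6,-5,25,0,0,0,1,-6,-5,50,0,0,0,1,-6,-5,70,0,0,0,1,-6,-5,75,0,0,0,1,-6,-5,75,0,0,0,1],
)

```text
time: 6.1
eef_pos: [553.6, 22.9, 49.5]
tcp_rot: [-0.002, 0.064, 0.998, -0.0]
wrist_force: [0.1, 0.2, -0.9]
width: 0.699
```

```bash
python3 -c "
from h import *
inc((555,22.5,44),np.pi-.131)"
```

```text
inc [-1.5 -0.2  5.5] [-0.0005 -0.004   0.0023] len 5.7
```

Call:
step_arm(
  increments=[-1,0,1.5,0,-0.003,0.002,1,-1,0,3,0,-0.003,0.002,1,-1,0,4,0,-0.003,0.002,1,-1,0,4,0,-0.003,0.002,1],
)

```text
time: 6.43
eef_pos: [556.8, 21.6, 47.9]
tcp_rot: [0.002, 0.066, 0.998, -0.0]
wrist_force: [-0.9, 0.2, -2.2]
width: 0.701
```

```bash
python3 snap.py wrist w7;python3 snap.py scene s7; python3 -c "
import cv2
im=cv2.imread('pics/s7.png')
cv2.imwrite('pics/s7b.png',cv2.resize(im[200:310,280:430],None,fx=5,fy=5,interpolation=cv2.INTER_CUBIC))"; python3 -c "
from h import *
print(env.get_state()['wrist_force'],env.get_state()['eef_pos'])"
```

```text
6.4333 [556.84964383  21.55925445  47.91831109] [ 2.23176420e-03  6.62640204e-02  9.97799628e-01 -2.72358224e-05]
6.4833 [556.76320775  21.46386283  47.83034165] [ 2.11840471e-03  6.63155235e-02  9.97796453e-01 -4.84691587e-05]
[ 0.11506302  0.08072143 -1.84541188] [556.66920605  21.42111156  47.75157308]
```

View pics/w7.png

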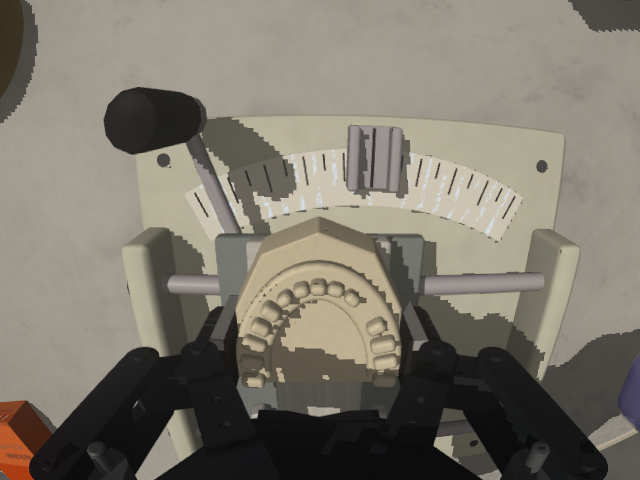

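View pics/s7b.png

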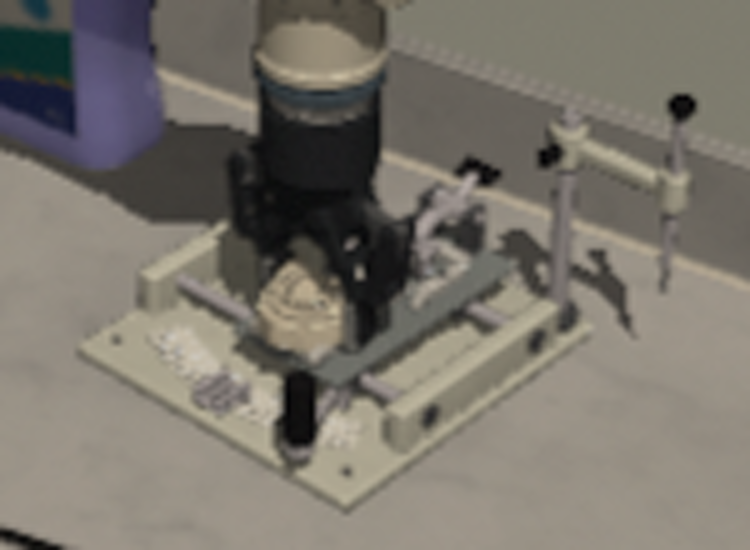

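Aligned laterally: table edges at columns 218 and 424, cast centre at about 319, and still about 3 mm above the table. Lowering on.

Call:
step_arm(
  increments=[1,0,1,0,0.004,0,1,1,0,2,0,0.004,0,1,1,0,3,0,0.004,0,1,1,0,3.5,0,0.004,0,1,1,0,3.5,0,0.004,0,1],
)

```text
time: 6.95
eef_pos: [555.4, 21.5, 44.0]
tcp_rot: [-0.0, 0.066, 0.998, -0.0]
wrist_force: [-1.2, 0.8, 4.2]
width: 0.703
```

```bash
python3 -c "
from h import *
s=env.get_state();print(s['wrist_force'],s['moment'],s['eef_pos'],s['tcp_rot'])"
```

```text
[-1.19766657  0.76983762  4.24037714] [-0.10744054  0.29014559  0.01374492] [555.39894139  21.46424732  44.01139529] [-4.57416630e-04  6.63406952e-02  9.97796925e-01 -1.96505692e-06]
```

Call:
step_arm(
  increments=[-4,0,0,0,0,0,1,-8,0,0,0,0,0,1,-12,0,0,0,0,0,1,-16,0,0,0,0,0,1,-20,0,0,0,0,0,1],
  squeeze=60,
)

```text
time: 7.37
eef_pos: [574.5, 18.9, 44.1]
tcp_rot: [-0.001, 0.066, 0.998, 0.0]
wrist_force: [-5.7, 1.2, 7.9]
width: 0.7
```

Call:
step_arm(
  increments=[-3,0,0,0,0,0,1,-6,0,0,0,0,0,1,-9,0,0,0,0,0,1],
)

```text
time: 7.62
eef_pos: [579.0, 18.2, 43.9]
tcp_rot: [-0.006, 0.066, 0.998, -0.0]
wrist_force: [-19.7, 3.9, 22.8]
width: 0.701
```

```bash
python3 snap.py wrist w8;python3 snap.py scene s8; python3 -c "
import cv2
im=cv2.imread('pics/s8.png')
cv2.imwrite('pics/s8b.png',cv2.resize(im[200:310,280:430],None,fx=5,fy=5,interpolation=cv2.INTER_CUBIC))"; python3 -c "
from h import *
s=env.get_state();print(s['wrist_force'],s['moment'],s['eef_pos'],s['tcp_rot'])"
```

```text
7.6167 [579.00631609  18.18300194  43.91037981] [-5.84706046e-03  6.64315583e-02  9.97773852e-01 -1.79374670e-05]
7.6667 [579.89169154  18.11643913  43.94541159] [-5.11506610e-03  6.63847980e-02  9.97780985e-01 -2.26320884e-05]
[-14.49687499   2.61435864  18.75781146] [0.42111746 2.28583622 0.03782787] [579.97043933  18.06604575  43.94794701] [-4.79734482e-03  6.64263059e-02  9.97779801e-01 -2.64855916e-05]
```

View pics/w8.png

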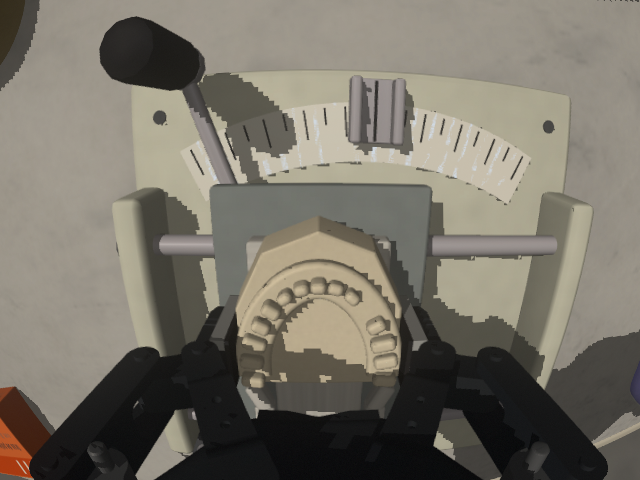

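View pics/s8b.png

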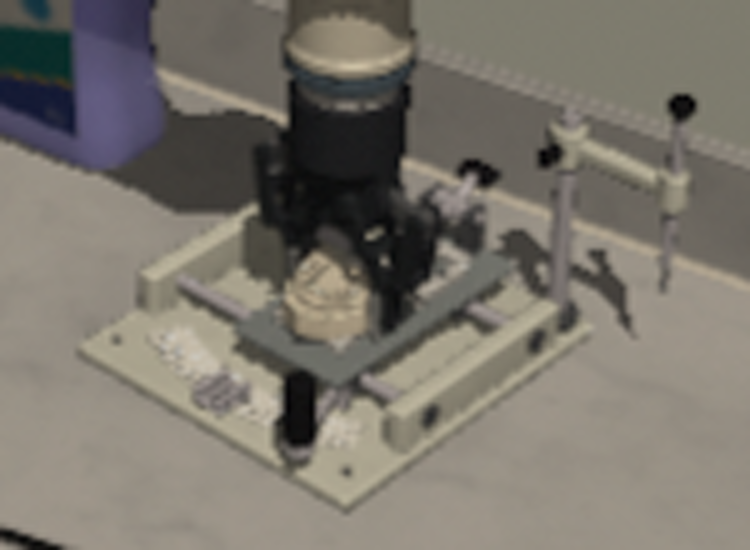

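Call:
step_arm(
  increments=[-2,0,-0.5,0,0,0,1,-5,0,-0.5,0,0,0,1,-8,0,-0.5,0,0,0,1],
)

```text
time: 7.97
eef_pos: [588.3, 17.0, 44.0]
tcp_rot: [-0.004, 0.066, 0.998, -0.0]
wrist_force: [-8.4, 1.6, 7.8]
width: 0.699
```

```bash
python3 -c "
from h import *
s=env.get_state();print(s['wrist_force'],s['moment'],s['eef_pos'],s['tcp_rot'])"
```

```text
[-8.41004331  1.62069778  7.78152504] [ 0.10603651  1.19262583 -0.03209804] [588.28268945  16.99271942  44.03463845] [-4.13923765e-03  6.63430815e-02  9.97788285e-01 -3.16718547e-05]
```

Call:
step_arm(
  increments=[-2,0,0,0,0,0,1,-4,0,0,0,0,0,1,-6,0,0,0,0,0,1],
)

```text
time: 8.22
eef_pos: [595.4, 16.0, 44.0]
tcp_rot: [-0.003, 0.066, 0.998, -0.0]
wrist_force: [-10.2, 0.7, 8.7]
width: 0.7
```

Call:
step_arm(
  increments=[-2,0,0,0,0,0,1,-3,0,0,0,0,0,1,-3,0,0,0,0,0,1],
)

```text
time: 8.47
eef_pos: [597.8, 15.7, 44.0]
tcp_rot: [-0.004, 0.066, 0.998, -0.0]
wrist_force: [-11.1, 1.4, 12.0]
width: 0.695
```

```bash
python3 -c "
from h import *
s=env.get_state();print(s['wrist_force'],s['moment'],s['eef_pos'],s['tcp_rot'])"
```

```text
[-11.10511202   1.40352837  12.03499066] [ 0.24803231  1.63633608 -0.06307053] [597.77126719  15.73484788  44.03287863] [-3.84909485e-03  6.64492245e-02  9.97782384e-01 -9.73228126e-06]
```

Call:
step_arm(
  increments=[-2,0,-0.2,0,0,0,1,-4,0,-0.2,0,0,0,1,-4,0,-0.2,0,0,0,1],
)

```text
time: 8.72
eef_pos: [597.8, 15.7, 44.0]
tcp_rot: [-0.008, 0.066, 0.998, 0.0]
wrist_force: [-21.8, 5.0, 21.6]
width: 0.698
```

```bash
python3 snap.py wrist w9; python3 -c "
from h import *
s=env.get_state();print(s['wrist_force'],s['moment'],s['eef_pos'],s['tcp_rot'])"
```

```text
8.7167 [597.78186846  15.70528087  43.95828313] [-7.97954077e-03  6.64865473e-02  9.97755414e-01  2.22460920e-05]
[-22.94900698   3.78499237  22.02191453] [ 0.74367871  3.34132053 -0.02573994] [597.77035113  15.705455    43.94573888] [-7.84604987e-03  6.64742936e-02  9.97757289e-01  1.18887646e-05]
```

View pics/w9.png

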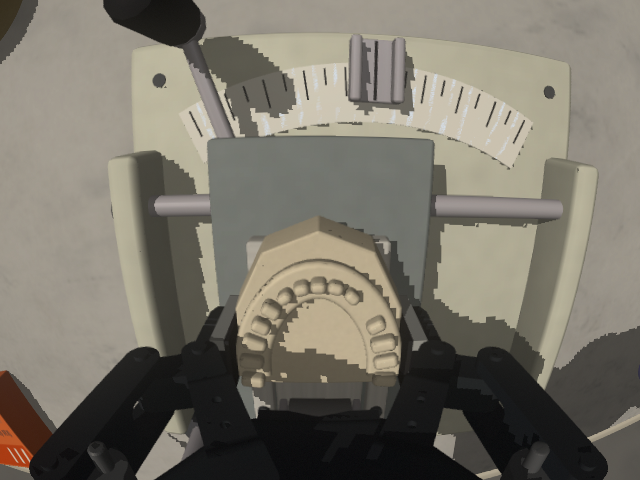

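```bash
python3 - <<'E'
from h import *
import json
st=json.load(open("pics/w9.json"));st["eef_pos"]=np.array(st["eef_pos"])
R=rot(st["tcp_rot"])
for n,p,z in [("fr",(209,138),46),("fl",(434,140),46),("plfl",(247,240),56),("plfr",(390,240),56)]:
    X=cast("wrist",p,z,st);print(n,X.round(1),(R.T@(X-st["eef_pos"])).round(1))
im=cv2.imread("pics/w9.png")
cv2.imwrite('pics/w9a.png',cv2.resize(im[130:300,200:440],None,fx=3.3,fy=3.3,interpolation=cv2.INTER_CUBIC))
E
```

```text
fr [518.5 -16.2  46. ] [ 74.4 -42.1  -0.8]
fl [530.7  70.   46. ] [73.7 44.9 -0.9]
plfl [558.3  -5.9  56. ] [ 36.4 -26.7 -11.4]
plfr [565.4  47.2  56. ] [ 36.5  26.9 -11.5]
```

View pics/w9a.png

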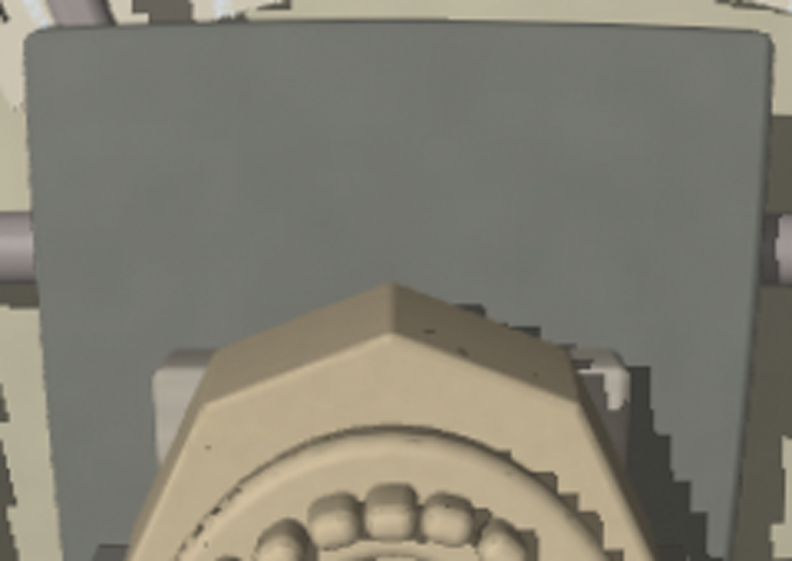

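Hard stop: a 4 mm further command gave no motion and 23 N. Geometry agrees with fully home. Relieving and releasing.

Call:
step_arm(
  increments=[2,0,-0.3,0,0,0,1,3,0,-0.3,0,0,0,1,3,0,-0.3,0,0,0,1],
)

```text
time: 9.02
eef_pos: [597.8, 15.7, 44.0]
tcp_rot: [-0.005, 0.066, 0.998, -0.0]
wrist_force: [-11.7, 1.6, 8.9]
width: 0.698
```

Call:
step_arm(
  increments=[0,0,0,0,0,0,-1,0,0,0,0,0,0,-1,0,0,0,0,0,0,-1,0,0,0,0,0,0,-1],
)

```text
time: 9.35
eef_pos: [602.5, 15.2, 44.7]
tcp_rot: [0.0, 0.066, 0.998, 0.0]
wrist_force: [-0.9, 0.0, -0.5]
width: 1.003
```

Call:
step_arm(
  increments=[0,0,-20,0,0,0,-1,0,0,-60,0,0,0,-1,10,0,-100,0,0,0,-1,45,0,-110,0,0,0,-1,80,0,-110,0,0,0,-1],
)

```text
time: 9.77
eef_pos: [525.9, 25.9, 158.4]
tcp_rot: [0.004, 0.067, 0.998, 0.0]
wrist_force: [0.9, 0.3, -0.5]
width: 1.002
```

Call:
step_arm(
  increments=[40,0,0,0,0,0,-1,60,0,0,0,0,0,-1,60,0,0,0,0,0,-1],
)

```text
time: 10.02
eef_pos: [458.3, 34.1, 154.4]
tcp_rot: [-0.002, 0.066, 0.998, -0.0]
wrist_force: [-0.4, -0.2, -0.4]
width: 0.994
```

```bash
python3 snap.py wrist w10
```

```text
10.0167 [458.34254617  34.06384628 154.41170206] [-2.46233062e-03  6.61016488e-02  9.97809843e-01 -1.59822173e-04]
```

View pics/w10.png

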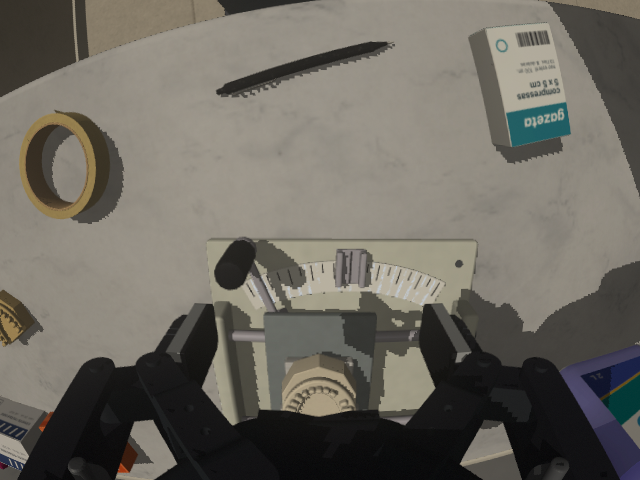

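Call:
step_arm(
  increments=[-14,-56,0,0,0,0.6,-1,-14,-56,0,0,0,0.6,-1,-14,-56,0,0,0,0.6,-1,-14,-56,0,0,0,0.6,-1,-14,-56,0,0,0,0.6,-1],
)

```text
time: 10.48
eef_pos: [471.8, -24.4, 154.9]
tcp_rot: [0.001, 0.362, 0.932, 0.0]
wrist_force: [0.2, -0.2, 0.1]
width: 1.001
```

Call:
step_arm(
  increments=[0,0,0,0,0,0.6,-1,0,0,0,0,0,0.6,-1,0,0,0,0,0,0.6,-1,0,0,0,0,0,0.6,-1,0,0,0,0,0,0.6,-1],
)

```text
time: 10.9
eef_pos: [471.8, -23.9, 154.9]
tcp_rot: [0.0, 0.621, 0.784, 0.0]
wrist_force: [-0.3, 0.4, 0.1]
width: 1.0
```

Call:
step_arm(
  increments=[0,0,0,0,0,0.6,-1,0,0,0,0,0,0.6,-1,0,0,0,0,0,0.6,-1,0,0,0,0,0,0.6,-1,0,0,0,0,0,0.6,-1],
)

```text
time: 11.32
eef_pos: [471.7, -23.9, 154.9]
tcp_rot: [0.0, 0.825, 0.566, 0.0]
wrist_force: [-0.3, 0.1, -0.3]
width: 0.997
```

Call:
step_arm(
  increments=[0,0,0,0,0,0.6,-1,0,0,0,0,0,0.6,-1,0,0,0,0,0,0.6,-1,0,0,0,0,0,0.6,-1,0,0,0,0,0,0.6,-1],
)

```text
time: 11.73
eef_pos: [471.8, -23.9, 154.9]
tcp_rot: [0.0, 0.955, 0.297, 0.0]
wrist_force: [-0.7, 0.6, 0.3]
width: 0.999
```

Call:
step_arm(
  increments=[0,0,0,0,0,0.6,-1,0,0,0,0,0,0.6,-1,0,0,0,0,0,0.6,-1,0,0,0,0,0,0.6,-1,0,0,0,0,0,0.6,-1],
)

```text
time: 12.15
eef_pos: [471.7, -23.9, 154.9]
tcp_rot: [0.0, 1.0, 0.001, 0.0]
wrist_force: [-0.1, -0.1, -0.1]
width: 0.993
```

```bash
python3 -c "
from h import *
print(env.get_state()['joint_positions'])
inc((465,-23.5,150),-.131)"; python3 snap.py wrist w11
```

```text
[-7.58515162e-02  3.17070024e-01  2.01813455e+00 -9.20344754e-06
  8.05452596e-01  1.49264252e+00]
inc [-6.8 -0.4  4.9] [ 0.     -0.0009  0.1333] len 8.3
12.15 [471.74943864 -23.91938179 154.88827461] [3.92920926e-05 9.99999224e-01 1.15433164e-03 4.66102349e-04]
```

View pics/w11.png

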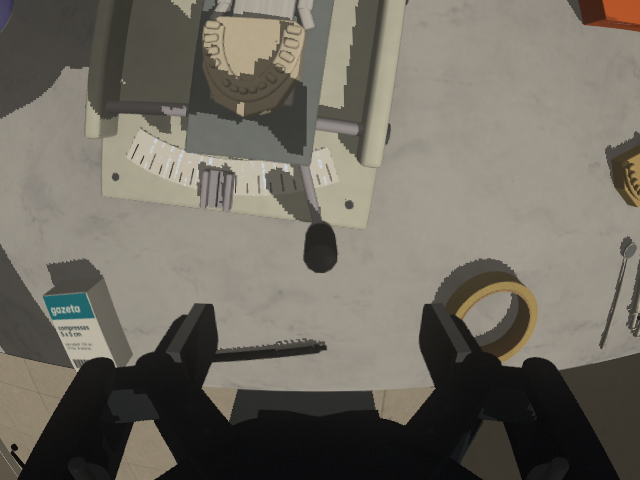

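```bash
python3 - <<'E'
from h import *
import json
st=json.load(open("pics/w11.json"));st["eef_pos"]=np.array(st["eef_pos"])
for n,p,z in [("htop",(320,257),85),("rider",(217,187),36),("riderlow",(217,187),25),("fl",(187,151),46),("fr",(313,166),46)]:
    X=cast("wrist",p,z,st);print(n,X.round(1))
im=cv2.imread("pics/w11.png")
cv2.imwrite('pics/w11a.png',cv2.resize(im[120:280,180:380],None,fx=4,fy=3.75,interpolation=cv2.INTER_CUBIC))
inc((466,-23.5,45),-.131,st)
E
```

```text
htop [468.2 -25.1  85. ]
rider [503.1  49.8  36. ]
riderlow [501.1  52.9  25. ]
fl [531.3  67.8  46. ]
fr [518.8 -20.4  46. ]
inc [ -5.9  -0.4 109.9] [ 0.     -0.0009  0.1333] len 110.0
```

View pics/w11a.png

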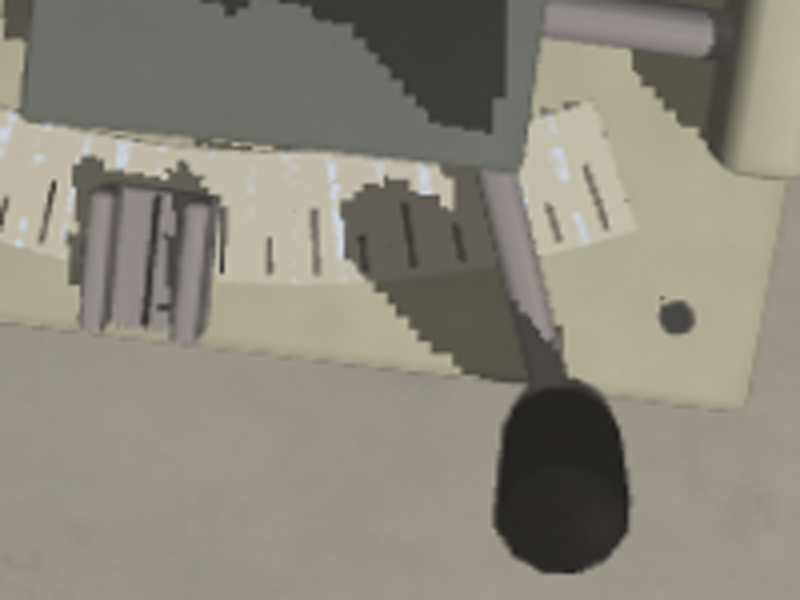

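Call:
step_arm(
  increments=[-5,-0.5,40,0,0,0.12,-1,-5,-0.5,80,0,0,0.13,-1,-5,-0.5,105,0,0,0.13,-1,-5,-0.5,110,0,0,0.13,-0.3,-5,-0.5,110,0,0,0.13,-0.1],
)

```text
time: 12.62
eef_pos: [464.5, -23.2, 43.3]
tcp_rot: [-0.0, 0.998, -0.06, -0.002]
wrist_force: [0.9, 0.5, 0.2]
width: 0.747
```

```bash
python3 snap.py wrist w12
```

```text
12.6167 [464.50490908 -23.19542973  43.28901026] [-5.30142461e-05  9.98206108e-01 -5.98397264e-02 -1.94168162e-03]
```

View pics/w12.png

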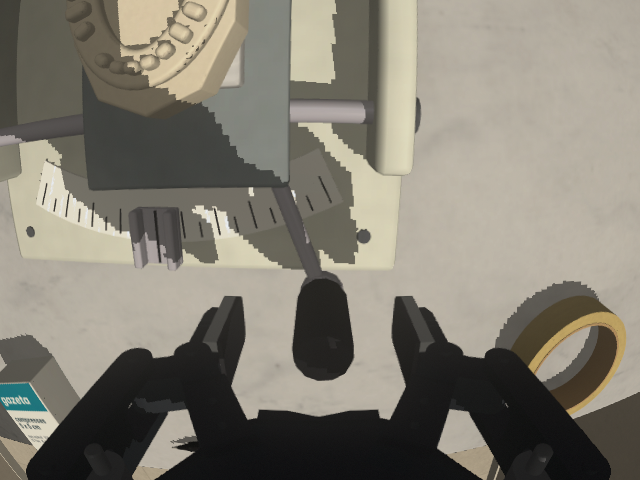

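Call:
step_arm(
  increments=[0,-8,0,0,0,0,-0.1,-3,-20,0,0,0,0,-0.1,-6,-32,0,0,0,0,-0.1,-9,-46,0,0,0,0,-0.1,-12,-60,0,0,0,0,-0.1],
)

```text
time: 13.08
eef_pos: [460.9, 38.8, 46.5]
tcp_rot: [-0.0, 0.998, -0.06, 0.001]
wrist_force: [0.3, -1.6, -1.0]
width: 0.548
```

```bash
python3 snap.py wrist w13
```

```text
13.0833 [460.88793537  38.79428534  46.47252524] [-1.17284771e-04  9.98172852e-01 -6.04176379e-02  8.08279027e-04]
```

View pics/w13.png

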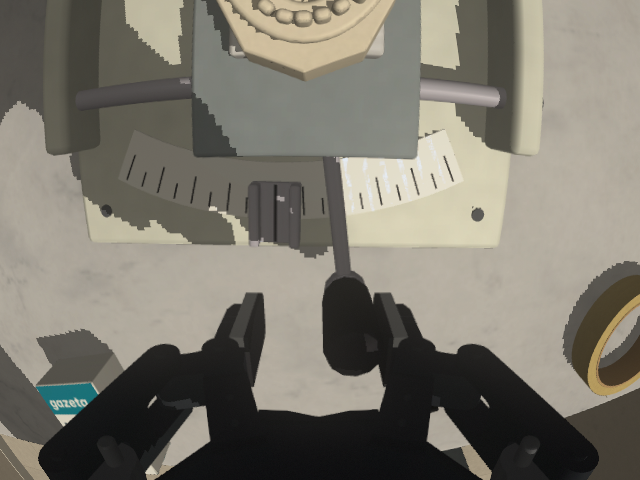

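Call:
step_arm(
  increments=[-2,-16,0,0,0,0,-0.1,-2,-32,0,0,0,0,-0.1,-1,-50,0,0,0,0,-0.1,1,-68,0,0,0,0,-0.1,5,-84,0,0,0,0,-0.1],
)

```text
time: 13.55
eef_pos: [475.7, 121.8, 46.3]
tcp_rot: [-0.0, 0.998, -0.06, 0.0]
wrist_force: [-0.5, -3.0, 0.2]
width: 0.549
```

Call:
step_arm(
  increments=[3,-10,0,0,0,0,-0.1,4,-14,0,0,0,0,-0.1,4,-14,0,0,0,0,-0.1],
)

```text
time: 13.8
eef_pos: [482.1, 134.9, 45.6]
tcp_rot: [-0.0, 0.998, -0.06, 0.001]
wrist_force: [0.0, -0.9, 0.4]
width: 0.551
```

```bash
python3 snap.py wrist w14
```

```text
13.8 [482.0736291  134.94393369  45.64116151] [-4.60551844e-04  9.98202720e-01 -5.99201836e-02  8.29975818e-04]
```

View pics/w14.png

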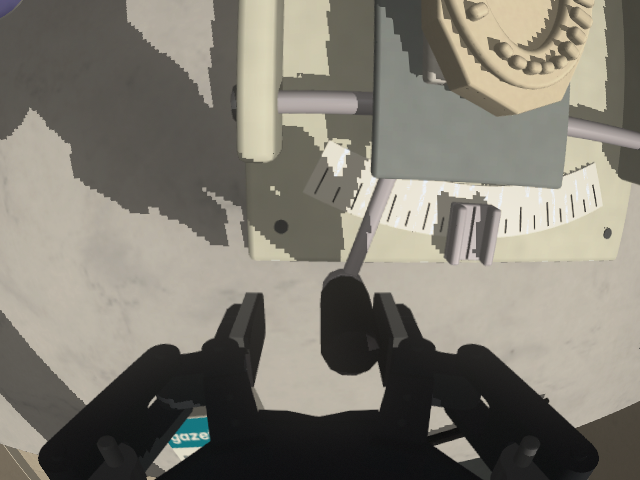

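```bash
python3 - <<'E'
import cv2
im=cv2.imread("pics/w13.png")
A=cv2.resize(im[145:265,235:365],None,fx=6,fy=5,interpolation=cv2.INTER_CUBIC); cv2.imwrite("pics/w13a.png",A)
im=cv2.imread("pics/w14.png")
A=cv2.resize(im[165:285,340:500],None,fx=5,fy=5,interpolation=cv2.INTER_CUBIC); cv2.imwrite("pics/w14a.png",A)
E
```

```text
(no output)
```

View pics/w13a.png

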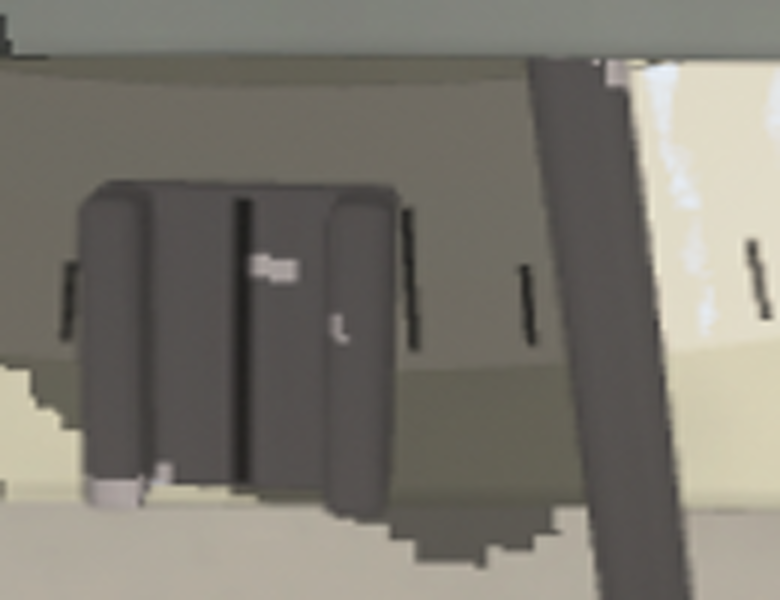

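View pics/w14a.png

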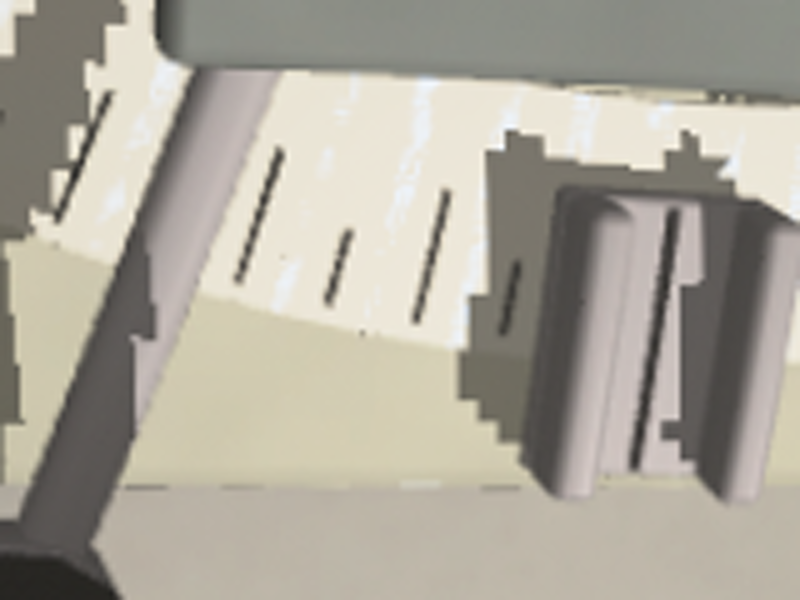

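```bash
cat > tri.py <<'E'
from h import *
import json
def S(f):
    st=json.load(open(f"pics/{f}.json"));st["eef_pos"]=np.array(st["eef_pos"]);return st
def tri(obs):
    A=np.zeros((3,3));b=np.zeros(3)
    for f,uv in obs:
        d,o=wray(uv,S(f));d=d/np.linalg.norm(d);P=np.eye(3)-np.outer(d,d);A+=P;b+=P@o
    X=np.linalg.solve(A,b)
    return X
E
python3 - <<'E'
from tri import *
a=tri([("w13",(275.5,185)),("w14",(474.6,207))]);b=tri([("w13",(275,243)),("w14",(467,259))])
print(a,b,np.arctan2(*(a-b)[1::-1]))
for f,uvs in [("w13",[(275.5,185),(275,243)]),("w14",[(474.6,207),(467,259)])]:
    print([proj("wrist",x,S(f)) for x in (a,b)],uvs)
# stage frame: base front edge & table edges
for f,pts in [("w13",[((193,156),46),((420,157),46),((90,242),12),((500,246),12)]),("w14",[((374,176),46),((562,188),46)])]:
    for p,z in pts: print(f,cast("wrist",p,z,S(f)).round(1))
# lever bar at z=36: edges mid top/bottom
for f,pts in [("w13",[(235+(530+630)/2/6,145+62/5),(235+(598+690)/2/6,145+595/5)]),("w14",[(340+(195+275)/2/5,165+75/5),(340+(30+100)/2/5,165+520/5)])]:
    P=[cast("wrist",p,38,S(f)) for p in pts]; print(f,P,"ang",np.arctan2(*(P[0]-P[1])[1::-1]))
E
```

```text
[511.48800048  52.68502548  17.58751046] [483.88260692  57.04197137  18.4997033 ] -0.15653824162753405
[(np.float64(275.4911947466135), np.float64(185.0956649326288)), (np.float64(275.0674723061614), np.float64(242.21948873313238))] [(275.5, 185), (275, 243)]
[(np.float64(474.61039501601806), np.float64(206.91064738038318)), (np.float64(466.93938133515644), np.float64(259.7320529182477))] [(474.6, 207), (467, 259)]
w13 [532.6  80.   46. ]
w13 [521.   -8.7  46. ]
w13 [494.7 167.2  12. ]
w13 [464.6 -62.3  12. ]
w14 [536.6 106.6  46. ]
w14 [524.4  19.1  46. ]
w13 [array([523.37104071,  25.65620869,  38.        ]), array([476.76019641,  26.1595317 ,  38.        ])] ang -0.010797990516426487
w14 [array([532.97424488, 100.27461354,  38.        ]), array([495.36188958, 117.91738813,  38.        ])] ang -0.43859772845574646
```

Call:
step_arm(
  increments=[0,20,0,0,0,0,-0.1,-2,35,0,0,0,0,-0.1,-5,48,0,0,0,0,-0.1,-7,60,0,0,0,0,-0.1,-9,68,0,0,0,0,-0.1],
)

```text
time: 14.27
eef_pos: [463.1, 66.3, 44.8]
tcp_rot: [-0.0, 0.998, -0.061, -0.0]
wrist_force: [1.4, 0.9, -1.1]
width: 0.548
```

Call:
step_arm(
  increments=[0,2,0,0,0,0,-0.1,0,4,0,0,0,0,-0.1,0,4,0,0,0,0,-0.1],
)

```text
time: 14.52
eef_pos: [463.2, 63.5, 44.7]
tcp_rot: [-0.0, 0.998, -0.061, -0.0]
wrist_force: [-0.1, -1.0, -0.5]
width: 0.55
```

```bash
python3 snap.py wrist w15; python3 -c "
import cv2
im=cv2.imread('pics/w15.png')
cv2.imwrite('pics/w15a.png',cv2.resize(im[130:260,230:380],None,fx=5,fy=4.5,interpolation=cv2.INTER_CUBIC))"
```

```text
14.5167 [463.22999167  63.49371032  44.71524884] [-7.42062826e-06  9.98153355e-01 -6.07429227e-02 -4.20743213e-04]
```

View pics/w15.png

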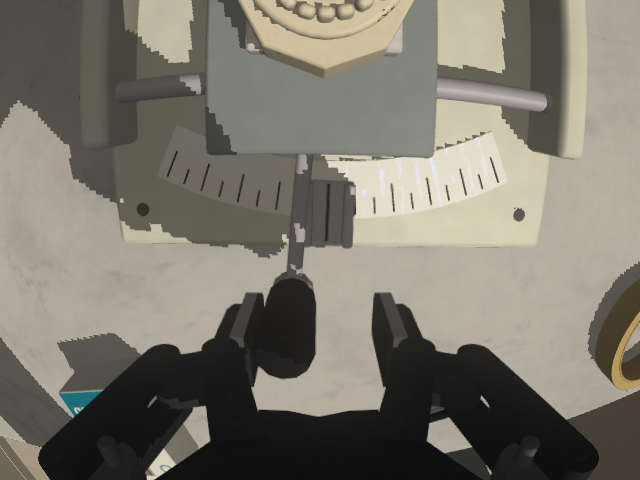

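View pics/w15a.png

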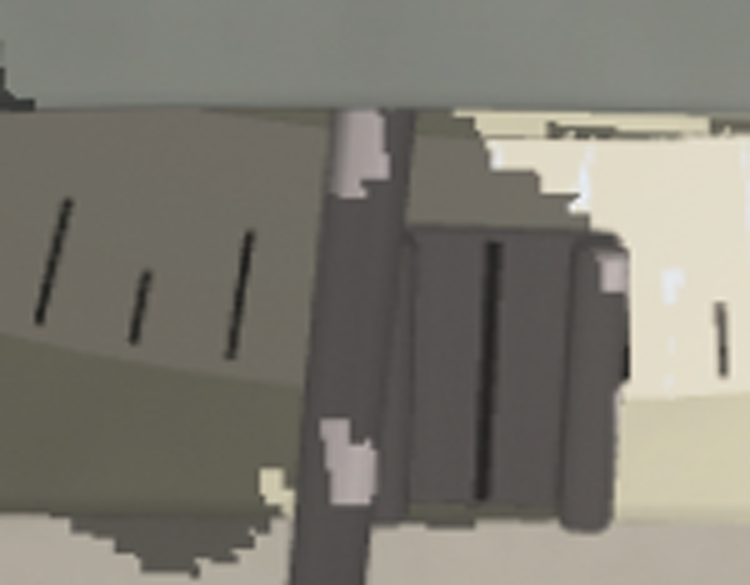

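```bash
cat > meas.py <<'E'
from tri import *
def meas(f,bt,bb,rt,rb,zb=39,zr=18):
    st=S(f)
    B=[cast("wrist",p,zb,st) for p in (bt,bb)];R=[cast("wrist",p,zr,st) for p in (rt,rb)]
    yaw=-0.130;e=np.array([np.cos(yaw),np.sin(yaw)]);l=np.array([-e[1],e[0]])
    c=[((e@X[:2]),(l@X[:2])) for X in B+R]
    a=lambda p,q:np.arctan2(p[1]-q[1],p[0]-q[0])
    ab=a(c[0],c[1]);ar=a(c[2],c[3])
    xr=(c[2][0]+c[3][0])/2; yr=(c[2][1]+c[3][1])/2
    t=(xr-c[1][0])/(c[0][0]-c[1][0]); yb=c[1][1]+t*(c[0][1]-c[1][1])
    print("lever ang %.4f rider ang %.4f  pointer is %.2f mm left of mark -> handle %.2f"%(ab,ar,yb-yr,(yb-yr)*225/190))
E
python3 -c "
from meas import *
meas('w15',(304.6,155.6),(296,257.8),(328.8,184.4),(326.6,240))
meas('w13',(235+580/6,145+62/5),(235+644/6,145+595/5),(275.5,185),(275,243))"
```

```text
lever ang -0.0861 rider ang -0.0230  pointer is 12.58 mm left of mark -> handle 14.90
lever ang 0.1192 rider ang -0.0314  pointer is -29.16 mm left of mark -> handle -34.54
```

Call:
step_arm(
  increments=[0,3,0,0,0,0,-0.1,0,6,0,0,0,0,-0.1,-0.5,9,0,0,0,0,-0.1,-0.5,11,0,0,0,0,-0.1,-0.5,11,0,0,0,0,-0.1],
)

```text
time: 14.98
eef_pos: [461.2, 52.6, 44.7]
tcp_rot: [0.0, 0.998, -0.061, -0.001]
wrist_force: [0.2, 0.4, -0.2]
width: 0.549
```

```bash
python3 snap.py wrist w16; python3 -c "
import cv2
im=cv2.imread('pics/w16.png')
cv2.imwrite('pics/w16a.png',cv2.resize(im[130:260,230:380],None,fx=5,fy=4.5,interpolation=cv2.INTER_CUBIC))"
```

```text
14.9833 [461.18654336  52.60032557  44.65678613] [ 1.86988426e-05  9.98160753e-01 -6.06203895e-02 -5.28064849e-04]
```

View pics/w16a.png

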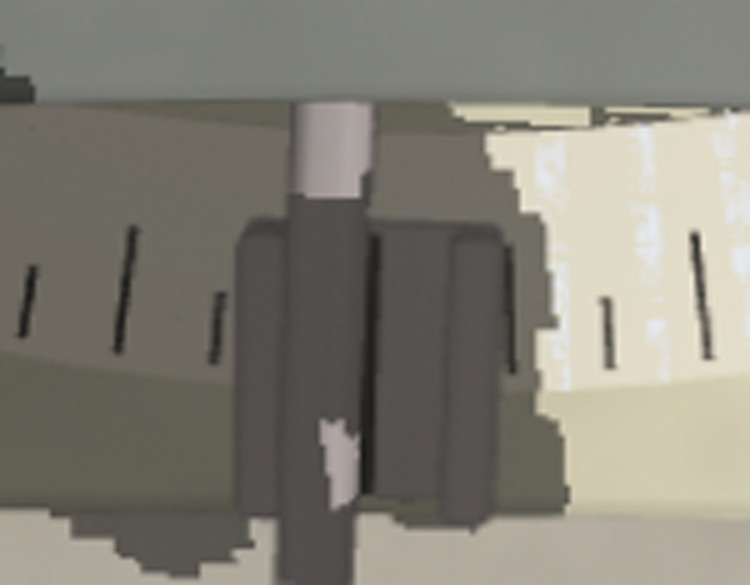

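```bash
python3 -c "
from meas import *
for z in (36,39,42): meas('w16',(296.6,155.6),(293,257.8),(304.9,183.3),(303.2,238.9),z)"
```

```text
lever ang -0.0425 rider ang -0.0315  pointer is 3.54 mm left of mark -> handle 4.19
lever ang -0.0425 rider ang -0.0315  pointer is 3.38 mm left of mark -> handle 4.01
lever ang -0.0425 rider ang -0.0315  pointer is 3.23 mm left of mark -> handle 3.82
```

Call:
step_arm(
  increments=[0,1,0,0,0,0,-0.1,0,2,0,0,0,0,-0.1,0,3,0,0,0,0,-0.1,0,3.4,0,0,0,0,-0.1,0,3.4,0,0,0,0,-0.1],
)

```text
time: 15.45
eef_pos: [460.8, 49.5, 44.7]
tcp_rot: [-0.0, 0.998, -0.061, -0.001]
wrist_force: [-0.6, 0.7, 1.3]
width: 0.551
```

```bash
python3 snap.py wrist w17; python3 -c "
import cv2
im=cv2.imread('pics/w17.png')
cv2.imwrite('pics/w17a.png',cv2.resize(im[130:260,230:380],None,fx=5,fy=4.5,interpolation=cv2.INTER_CUBIC))"
```

```text
15.45 [460.78806347  49.45010098  44.66203363] [-5.40716627e-06  9.98164808e-01 -6.05534315e-02 -5.46357817e-04]
```

View pics/w17a.png

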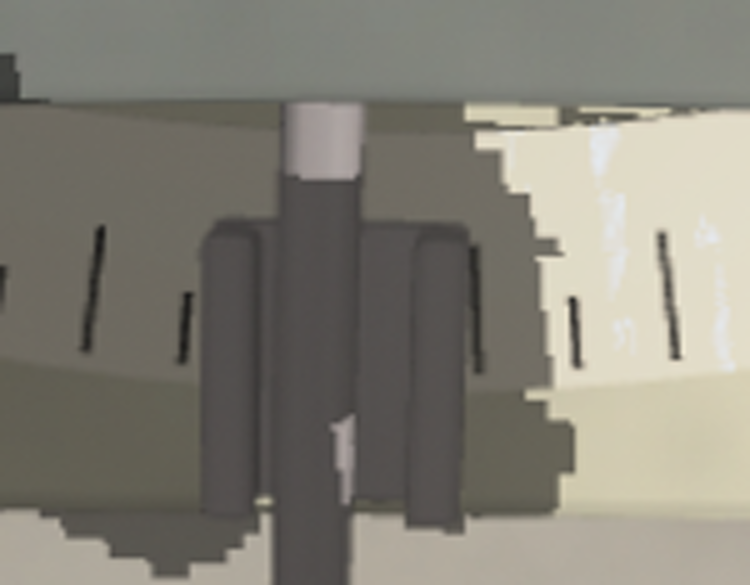

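```bash
python3 -c "
from meas import *
for z in (36,39,42): meas('w17',(295,155.6),(292.3,257.8),(297.9,183.3),(296.2,238.9),z)"
```

```text
lever ang -0.0346 rider ang -0.0365  pointer is 0.68 mm left of mark -> handle 0.81
lever ang -0.0346 rider ang -0.0365  pointer is 0.51 mm left of mark -> handle 0.61
lever ang -0.0346 rider ang -0.0365  pointer is 0.34 mm left of mark -> handle 0.40
```

Call:
step_arm(
  increments=[0,0.3,0,0,0,0,-0.1,0,0.5,0,0,0,0,-0.1,0,0.5,0,0,0,0,-0.1],
)

```text
time: 15.75
eef_pos: [460.8, 49.1, 44.7]
tcp_rot: [-0.0, 0.998, -0.061, -0.0]
wrist_force: [0.1, 1.3, 0.2]
width: 0.548
```

```bash
python3 -c "
from h import *
s=env.get_state();print(s['eef_pos'])"
```

```text
[460.84452256  49.06069175  44.69314614]
```

Call:
step_arm(
  increments=[0,-3,0,0,0,0,-0.1,0,-8,0,0,0,0,-0.1,0,-14,0,0,0,0,-0.1,0,-14,-4,0,0,0,-0.1,0,-14,-40,0,0,0,-0.1],
)

```text
time: 16.17
eef_pos: [459.0, 63.0, 81.0]
tcp_rot: [0.001, 0.998, -0.06, -0.005]
wrist_force: [-0.1, -0.4, -0.1]
width: 0.552
```

Call:
step_arm(
  increments=[20,-1,-30,0,0,0,-0.1,35,-1,-60,0,0,0,-0.1,35,-1,-60,0,0,0,-0.1,35,-1,-60,0,0,0,-0.1],
)

```text
time: 16.5
eef_pos: [499.4, 59.9, 146.6]
tcp_rot: [-0.0, 0.998, -0.06, 0.002]
wrist_force: [-0.3, 0.1, 1.1]
width: 0.551
```

```bash
python3 snap.py wrist w18; python3 -c "
import cv2
im=cv2.imread('pics/w18.png')
cv2.imwrite('pics/w18a.png',cv2.resize(im[200:350,230:400],None,fx=4.5,fy=4,interpolation=cv2.INTER_CUBIC))"
```

```text
16.5 [499.40038021  59.93425146 146.6276336 ] [-3.76556170e-04  9.98167187e-01 -6.04850513e-02  1.91930282e-03]
```

View pics/w18.png

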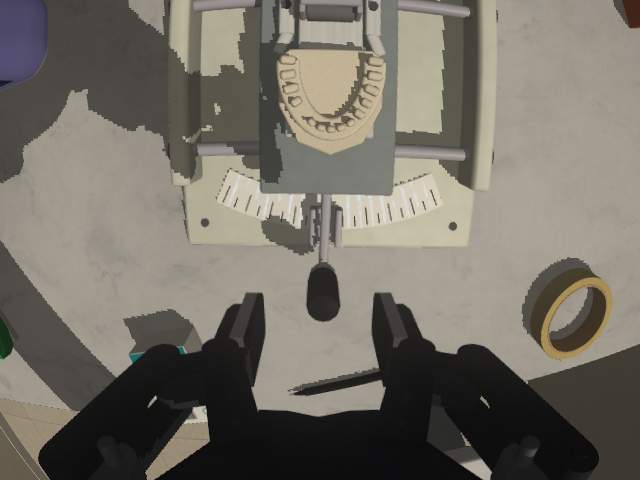

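View pics/w18a.png

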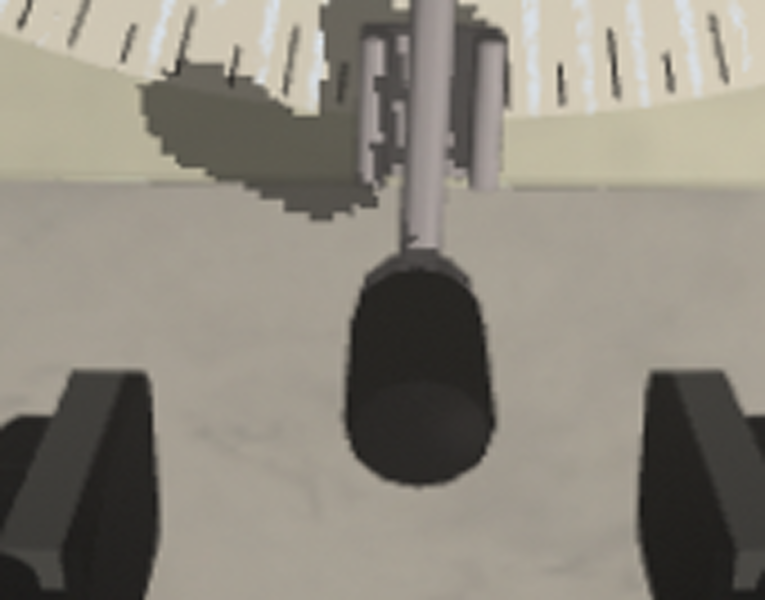

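```bash
python3 -c "
import cv2
im=cv2.imread('pics/w18.png')
cv2.imwrite('pics/w18b.png',cv2.resize(im[185:265,280:370],None,fx=8,fy=7,interpolation=cv2.INTER_CUBIC))"
```

```text
(no output)
```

View pics/w18b.png

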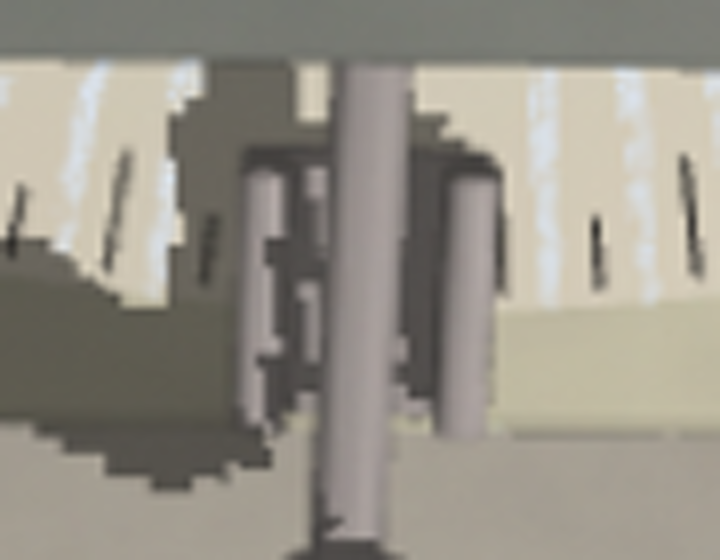

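Call:
step_arm(
  increments=[-10,6,25,0,0,0,-0.1,-15,6,45,0,0,0,-0.1,-15,6,45,0,0,0,-0.1,-15,6,45,0,0,0,-0.1],
)

```text
time: 16.88
eef_pos: [479.5, 55.5, 98.1]
tcp_rot: [0.0, 0.998, -0.06, -0.003]
wrist_force: [0.5, 0.6, 0.1]
width: 0.553
```

```bash
python3 snap.py wrist w19; python3 -c "
import cv2
im=cv2.imread('pics/w19.png')
cv2.imwrite('pics/w19b.png',cv2.resize(im[155:265,260:380],None,fx=6,fy=5,interpolation=cv2.INTER_CUBIC))"
```

```text
16.8833 [479.4957023   55.48316882  98.08114687] [ 3.59329224e-04  9.98166428e-01 -6.04483211e-02 -3.10712979e-03]
```

View pics/w19.png

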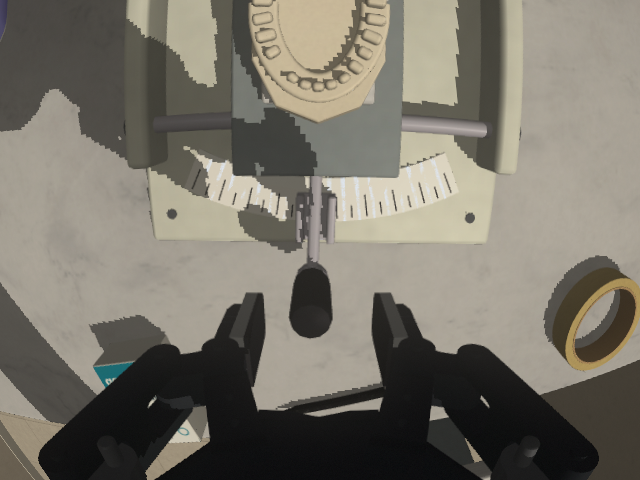

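View pics/w19b.png

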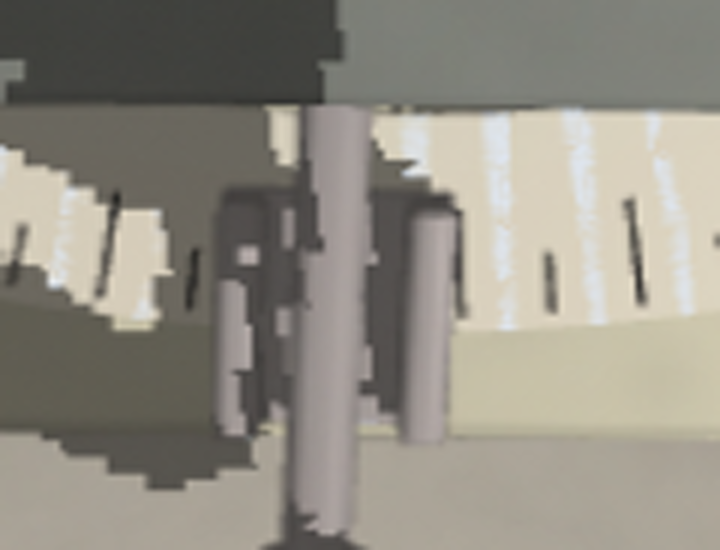

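```bash
python3 - <<'E'
from tri import *
st=S("w19")
yaw=-0.130;e=np.array([np.cos(yaw),np.sin(yaw)]);l=np.array([-e[1],e[0]]);s=lambda X:(round(e@X[:2],1),round(l@X[:2],1))
for f,pts in [("w19",[("tfl",(231,175),46),("tfr",(403,176),46),("bfl",(155,239),12),("bfr",(491,242),12)]),("w14",[("tfl",(374,176),46),("tfr",(562,188),46)]),("w15",[("tfl",(206,152),46),("tfr",(436,156),46)]),("w18",[("tfl",(260,193),46),("tfr",(393,193),46)])]:
    for n,p,z in pts: print(f,n,s(cast("wrist",p,z,S(f))))
print("pivot",s(np.array([685.2,25.7])))
im=cv2.imread("pics/w18.png");cv2.imwrite('pics/w18c.png',cv2.resize(im[0:160,240:420],None,fx=4.2,fy=3.7,interpolation=cv2.INTER_CUBIC))
E
```

```text
w19 tfl (np.float64(517.8), np.float64(164.0))
w19 tfr (np.float64(518.0), np.float64(72.2))
w19 bfl (np.float64(469.2), np.float64(229.9))
w19 bfr (np.float64(468.9), np.float64(-4.2))
w14 tfl (np.float64(518.2), np.float64(175.3))
w14 tfr (np.float64(517.5), np.float64(86.9))
w15 tfl (np.float64(518.5), np.float64(167.0))
w15 tfr (np.float64(517.7), np.float64(77.6))
w18 tfl (np.float64(517.6), np.float64(163.4))
w18 tfr (np.float64(518.5), np.float64(74.0))
pivot (np.float64(676.1), np.float64(114.3))
```

View pics/w18c.png

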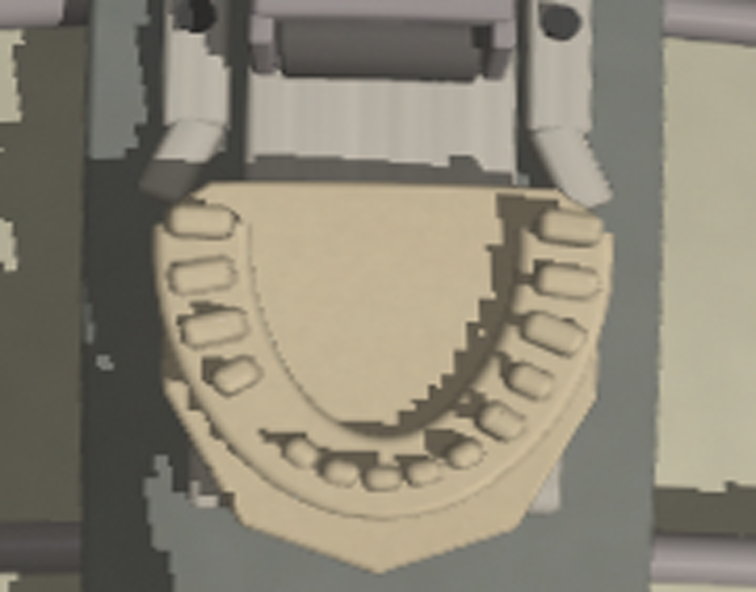

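The cast is home, with its tongue under the roller. The table tracked right during the final push: its centre is at 118.3, and I expected about 117.5 with the play taken up. Moving clear and doing a last overview.

Call:
step_arm(
  increments=[-10,-30,-40,0,0,0,-0.1,-30,-60,-80,0,0,0,-0.1,-50,-90,-110,0,0,0,-0.1,-60,-120,-120,0,0,0,-0.1,-60,-140,-120,0,0,0,-0.1],
)

```text
time: 17.35
eef_pos: [439.4, 203.6, 224.0]
tcp_rot: [-0.001, 0.998, -0.061, 0.002]
wrist_force: [1.0, -0.2, 0.4]
width: 0.546
```

Call:
step_arm(
  increments=[0,-40,0,0,0,0,-0.1,0,-80,0,0,0,0,-0.1,0,-110,0,0,0,0,-0.1,0,-140,0,0,0,0,-0.1,0,-140,0,0,0,0,-0.1],
)

```text
time: 17.77
eef_pos: [457.5, 346.1, 221.3]
tcp_rot: [-0.002, 0.998, -0.059, 0.001]
wrist_force: [-0.1, 1.5, 0.6]
width: 0.552
```

```bash
python3 snap.py top t2; python3 -c "
import cv2
im=cv2.imread('pics/t2.png')
cv2.imwrite('pics/t2b.png',cv2.resize(im[165:335,250:510],None,fx=3,fy=3,interpolation=cv2.INTER_CUBIC))"
```

```text
17.7667 [457.46108017 346.08742259 221.33382636] [-0.00200872  0.99825828 -0.0589501   0.00111814]
```

View pics/t2b.png

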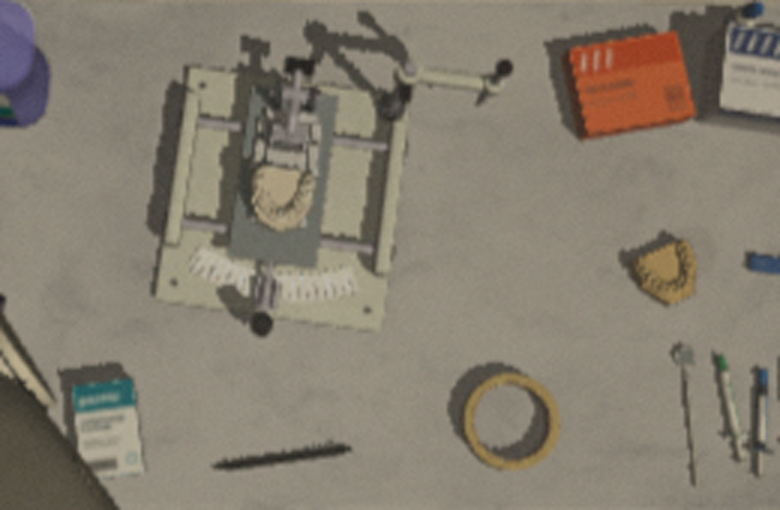

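```bash
python3 - <<'E'
from tri import *
e=np.array([np.cos(-.13),np.sin(-.13)]);l=np.array([-e[1],e[0]])
for f,p in [("w6",(348.8,158.8)),("w9",(376,70)),("w13",(275.2,214)),("w14",(470.8,233)),("w15",(327.7,212)),("w16",(304,211))]:
    X=cast("wrist",p,18,S(f));print(f,(l@X[:2]).round(1))
from workcell import hand_in
print(hand_in())
E
```

```text
w6 118.9
w9 119.3
w13 118.9
w14 119.1
w15 118.8
w16 118.8
the job is handed in; nothing more can be done
None
```

The cast on its carrier plate is on the sliding table, fully home under the roller. The lever pointer stands on the rider mark, approached from the left. I handed the job in at about 18 s of the 61 s allowed.

**What I did**
- **Cast:** I gripped it across its sides, set it upright on the table, and slid the tongue along the channel until it met the stop. At the stop a further 4 mm command moved nothing and the force rose to about 23 N.
- **Lever:** I pushed the handle left to about -0.31 rad, some 0.28 rad past the mark. I then brought it back left to right in shrinking steps, without overshooting.

**Last checks**
- **Fully home:** The pictures show the tongue under the roller with the cast's heel at the channel mouth. The distance from the gripper to the table's front edge also matched.
- **Pointer:** It reads about 0.3 to 0.5 mm left of the mark. I left it there, because that is about as fine as the pictures can be read.
- **Play:** The table moved right with the last pushes. Its centre lies within 1 mm of where it should be with the play taken up to the right.
- **Rider:** Its position held to within 0.5 mm (118.8 to 119.3 mm) from before the lever moved until just before the pointer covered it. I did not measure it again after that.
- **Other items:** The loose cast, both boxes and the tape roll look unmoved in the final overhead picture. The robot ended clear of everything.

No check failed.

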